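# Change the solder reel from behind the bottles

### The job

The reel on the solder stand is empty: change it for the full one at the back of the plywood supply bay. First lift both bottles out of the bay and park them upright in the shallow side tray, and leave them there while you put the empty reel in the scrap bin and lower the full reel over the stand's post until it rests on the foot. Then put each bottle back in the bay, upright and just where it stood; never drop a bottle or tip it over.

Things in the scene. Friction and masses are not known exactly. Their poses are not given: they have to be found in the camera images.
- bay: Fixed open plywood box: 250 (its x) x 96 mm (y), inside 240 x 86, floor top 4 mm up. Side walls and back wall (+x, far from the robot) 60 mm high, front 30. Origin: underside centre, on the bench. Along y = 0: full reel near x = +52 mm, bottles near -15 and -80, either bottle in either place. Gaps round the reel: 38 mm behind, 13 each side, 10 to 14 to the bottle: grip it along x, bottles out.
- round_bottle: White round dispenser bottle, loose, 0.15 to 0.31 kg, diameter 54 mm with straight sides up to 104 mm, a neck, and a flat steel dish of diameter 44 mm on top; 130 mm high in all. Origin: centre of its underside; z up. Starts in the bay with its underside 4 mm above the bench.
- square_bottle: Grey square bottle, loose, 0.13 to 0.25 kg, 46 x 46 mm with straight sides up to 104 mm, a round neck and a narrow black cap of diameter 28 mm; 130 mm high in all. Origin: centre of its underside; x and y normal to its flat sides, z up. Starts in the bay nearly square to it, underside 4 mm above the bench.
- full_reel: Full solder reel, loose, 0.32 to 0.5 kg, standing on its flange: two black flanges of diameter 60 mm and 4 mm thick with silver wire wound to diameter 53 mm between them, 50 mm high, a bore of diameter 20 mm right through. Origin: centre of the lower flange's underside; z along the bore, up. Starts at the back of the bay, 4 mm above the bench.
- empty_reel: Empty solder reel, loose, 0.03 to 0.05 kg: same black flanges, height and bore as the full one, but only a bare black hub of diameter 27 mm between them. Origin: centre of the lower flange's underside; z along the bore. Starts on the stand's post, its underside 12 mm above the bench.
- reel_stand: Solder reel stand, fixed: a bright metal foot of diameter 90 mm and 12 mm thick with an upright steel post of diameter 12 mm in its middle, pointed at the tip, 76 mm above the bench. Origin: centre of its underside, on the bench. A reel that is home rests on the foot, 12 mm above the bench.
- side_tray: Shallow plain steel tray, fixed: 110 mm (its x) by 160 mm (its y) outside, 3 mm walls and floor, rim 14 mm above the bench. Origin: centre of its underside, on the bench. Both bottles fit side by side along its y. Empty at the start.
- scrap_bin: Grey open bin, fixed: 126 x 126 mm outside, 50 mm high, 3 mm walls and floor. Origin: centre of its underside, on the bench. Empty at the start.

How it is judged:
By the outcome, as a careful person would: the job done as asked, in the order asked, and still so for the second after the job is handed in, with the robot touching nothing.
It also fails if it takes over 152 s, if anything falls off the work surface, if the arm or the gripper's body presses on something with over 40 N, if the wrist force passes 120 N, or if a joint passes its speed limit or range.

### The arm

A 6-joint arm with a two-finger parallel gripper is mounted at the origin on the work surface. World frame = base frame: x ahead of the robot, y to its left, z up, the work surface at z = 0. Lengths are in m, angles in rad, forces in N, time in s.
With the tool pointing down it reaches from about 0.25 to 0.8 m from the base axis. Payload 3.9 kg.
Tool frame: the origin (TCP) lies midway between the tips of the shut fingers; the grasp point (between the pads) lies 19 mm behind it; x points along the fingers, y is the direction in which the jaws open and shut, and the axes are right-handed (so a half turn about x gives the same grasp; the last joint's range is limited). The gripper opens to 85 mm and grips with 20 to 120 N. Pads are 22 mm wide; open, the fingers measure 114 mm over their backs; the gripper's body (76 mm by 85 mm) begins 54 mm behind the grasp point. The pads swing forward as they close: fully open they stand 13 mm farther back than shut.
Start: joints at [1.345, 0.26, -0.138, 1.173, 0, 1.571], TCP at [0.118, 0.512, 0.231] pointing down, gripper open.
Joint ranges: [-2.78, 2.78], [-0.83, 1.72], [-1.28, 1.37], [-1.9, 2.12], [-1.57, 1.48], [-3.14, 3.14]. Speed limits (rad/s): [2.57, 2.57, 3.14, 3.14, 3.14, 3.14].

### API

Orientations are given as a unit quaternion [w, x, y, z].
In Python, from workcell import status, viewer, ticket gives the robot as it stands.
- The arm moves only by the tool move_arm, never from a script. Its argument "rows" is one flat list of numbers, 6 for each row, row after row: the shift along the tool's x, y, z in m, then the turn, a rotation vector about the tool's x, y, z in degrees. In form: [x, y, z, ax, ay, az, x, y, z, ax, ay, az, ...]. A call has 1 to 10 rows; each row shifts and turns the commanded pose from where the row before left it, along the tool's axes as they then stand; what a row does not reach is not made up. A row lasts 1/10 s, in which the tool goes at most 50 mm and 8.59 degrees, less where a joint would pass 70% of its speed; a pose out of reach is approached as far as the arm can. A call is refused whole if a number of a shift passes 0.05 or a number of a turn 8.59, either way. A call with a gripper value outside its range is refused whole. "fingers" is the opening, from 0 (shut) to 1 (fully open), set as the call begins (left out, the last holds). The fingers move at their own pace and stop on an object; "force" is the grip in N (left out, the last holds). Time passes only in rows, so rows that do not move let the fingers close. It gives the time, the measured TCP pose, the force and the opening at its end, in the units of the state.
- status.get_obs(): the state, without advancing time (a new reading comes with each control period).
- viewer.capture(name): name is "scene" or "top"; returns a dict with "img" (420x560x3 uint8, blue, green, red), "depth" (420x560 float32, m along the optical axis (not along the pixel's ray), 0 where there is no reading), "fovy" (degrees; the focal length in pixels is half the picture's height over the tangent of half this angle, whatever the lens; pixels are square), "cx", "cy" (the principal point, pixels), "extrinsics" (4x4, takes a point from camera to world coordinates). Camera axes: x right, y up, looking along -z (the intrinsics and any distortion apply to the point x, -y, -z); pixel columns grow to the right and rows downward; lengths in m; the calibration is good to about 2 mm. A picture is of the moment at which its call begins.
- ticket.sign_off(): hands the job in, once; it reports no verdict.
The state is a dict: "t": time; "joint_pos": joint angles; "dq": joint speeds; "tau": joint torques, N m; "eef_pos": TCP position; "orientation": TCP orientation; "force": force on the tool from outside, world axes, zero at the start; "wrist_torque": the same for the moment, N m; "gripper_width": opening from 0.0 (shut) to 1.0 (fully open).
Only numpy, scipy, OpenCV 4.12 (cv2) and the standard library are available. Lean on these libraries where they do the work, as an engineer would, in place of code of your own. Each camera call takes 0.05 s, during which the arm holds its last target. There are 200 camera calls.

## Working session

There is one attempt and no reset: what is moved stays moved. The work goes in short steps, Python scripts to look and compute and a tool call to move; the robot and the scene stay as the last step left them, time stands still between calls to the robot, and variables do not carry over. Pictures are saved under pics/ and viewed, about 12 in all and at most 16, crops included, and the job is handed in when it is done.

Besides the shell and the picture viewer there is one more tool, called after "Call:" by a JSON object that holds its "fn" and its "kwargs", one argument or row to a line. move_arm: Moves the arm, as the interface text tells. Its arguments: {"type":"object","properties":{"rows":{"type":"array"},"fingers":{"type":"number"},"force":{"type":"number"}},"required":["rows"]}

```bash
ls; mkdir -p pics
python3 - <<'E'
from workcell import status, viewer
import cv2,numpy as np
o=status.get_obs(); print(o)
for n in("scene","top"):
    d=viewer.capture(n); cv2.imwrite(f"pics/{n}0.png",d["img"]); np.savez(f"pics/{n}0.npz",**d)
    print(n,d["fovy"],d["cx"],d["cy"],d["extrinsics"],d.keys(),(d["depth"]==0).mean())
E
```

```text
pics
{'t': 0.0, 'joint_pos': array([ 1.34501256e+00,  2.60697066e-01, -1.39389727e-01,  1.17269506e+00,
       -9.67493613e-06,  1.57080780e+00]), 'dq': array([-7.74472365e-04,  2.42413018e-04, -9.18607781e-05,  2.12927317e-03,
       -6.76086736e-04, -7.44695840e-04]), 'tau': array([-4.06942654e-04, -4.05679035e+01,  2.53921634e+01,  1.87033159e-02,
        5.51712382e-07,  4.74992579e-07]), 'eef_pos': array([0.11738068, 0.51100271, 0.23045025]), 'orientation': array([ 0.7025292 ,  0.07896325,  0.70268055, -0.08035906]), 'force': array([-0.31961926, -0.67058413, -0.86092488]), 'wrist_torque': array([0.02119198, 0.03769085, 0.01774575]), 'gripper_width': 0.9975494998353848}
scene 42.65975208069092 281.08455443760744 200.1429739802891 [[-0.44940297 -0.5256964   0.72227437  1.27332405]
 [ 0.89323435 -0.27621022  0.35473978  0.35853828]
 [ 0.01301414  0.80458138  0.59369978  0.64608708]
 [ 0.          0.          0.          1.        ]] dict_keys(['img', 'depth', 'fovy', 'cx', 'cy', 'extrinsics']) 0.00995748299319728
top 52.75706211787436 280.83218926679746 211.87993091232735 [[ 0.02710904  0.99182289 -0.12470949  0.41092037]
 [-0.99897096  0.02234157 -0.0394699  -0.01247066]
 [-0.03636095  0.12565116  0.99140792  0.88522874]
 [ 0.          0.          0.          1.        ]] dict_keys(['img', 'depth', 'fovy', 'cx', 'cy', 'extrinsics']) 0.003954081632653061
```

View pics/scene0.png

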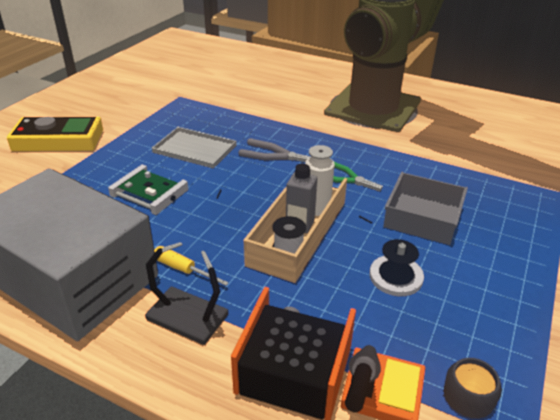

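View pics/top0.png

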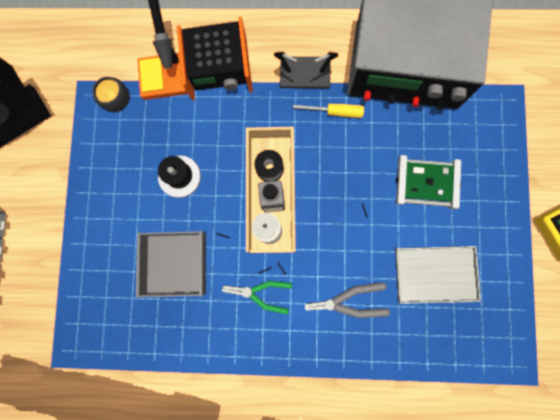

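The round bottle is the front one (top view ≈267,228), with the square bottle in the middle (270,192) and the full reel at the back (268,163). The stand is at (179,175), the bin at (170,264) and the tray at (438,275). Next I'll measure from depth clouds and height bands.

```bash
cat > h.py <<'E'
import numpy as np, cv2
from workcell import status, viewer
def cloud(d):
    h,w=d["depth"].shape; f=h/2/np.tan(np.radians(float(d["fovy"]))/2)
    v,u=np.mgrid[:h,:w]; D=d["depth"]
    P=np.stack([(u-d["cx"])/f*D,-(v-d["cy"])/f*D,-D],-1)
    E=d["extrinsics"]; P=P@E[:3,:3].T+E[:3,3]; P[D==0]=np.nan; return P
def proj(d,p):
    E=d["extrinsics"]; f=210/np.tan(np.radians(float(d["fovy"]))/2)
    q=(np.atleast_2d(p)-E[:3,3])@E[:3,:3]; return np.c_[d["cx"]+f*q[:,0]/-q[:,2],d["cy"]-f*q[:,1]/-q[:,2]]
def ray(d,uv,z):
    uv=np.atleast_2d(uv).astype(float); E=d["extrinsics"]; f=210/np.tan(np.radians(float(d["fovy"]))/2)
    r=np.c_[(uv[:,0]-d["cx"])/f,-(uv[:,1]-d["cy"])/f,-np.ones(len(uv))]@E[:3,:3].T
    return (E[:3,3]+r*((z-E[2,3])/r[:,2])[:,None])
def circ(p):
    A=np.c_[2*p,np.ones(len(p))]; s=np.linalg.lstsq(A,(p**2).sum(1),rcond=None)[0]; return s[0],s[1],np.sqrt(s[2]+s[0]**2+s[1]**2)
def blob(d,m,box):
    """largest contour of mask m inside pixel box (u0,v0,u1,v1)"""
    k=np.zeros(m.shape,np.uint8); u0,v0,u1,v1=box; k[v0:v1,u0:u1]=m[v0:v1,u0:u1].astype(np.uint8)
    c=max(cv2.findContours(k,cv2.RETR_EXTERNAL,cv2.CHAIN_APPROX_NONE)[0],key=cv2.contourArea); return c[:,0]
E
python3 - <<'E'
from h import *
T=dict(np.load("pics/top0.npz"));S=dict(np.load("pics/scene0.npz"))
for n,d in(("top",T),("scene",S)):
    P=cloud(d); z=P[...,2]
    b=(d["img"][...,0]>110)&(d["img"][...,2]<60); q=P[b&np.isfinite(z)]
    print(n,"bench z",np.percentile(q[:,2],[5,50,95]), "tilt",np.linalg.lstsq(np.c_[q[:,:2],np.ones(len(q))],q[:,2],rcond=None)[0])
    x,y=P[...,0],P[...,1]
    for name,(z0,z1),(xa,xb,ya,yb) in [("bottletops",(.12,.15),(.3,.75,-.1,.15)),("reel",(.047,.057),(.4,.7,-.02,.08)),("bayrim",(.056,.066),(.3,.75,-.06,.12)),("post",(.066,.09),(.4,.7,.12,.3)),("empty",(.052,.068),(.4,.7,.12,.3)),("foot",(.008,.017),(.4,.7,.1,.3)),("bin",(.042,.058),(.15,.45,.1,.35)),("tray",(.009,.02),(.2,.5,-.5,-.2))]:
        m=(z>z0)&(z<z1)&(x>xa)&(x<xb)&(y>ya)&(y<yb)
        nn,l,st,_=cv2.connectedComponentsWithStats(m.astype(np.uint8))
        for i in range(1,nn):
            if st[i,4]<25: continue
            q=P[l==i]; r=cv2.minAreaRect(q[:,:2].astype(np.float32)*1000)
            print(name,st[i],"mean",q.mean(0).round(4),"rect",np.round(r[0],1),np.round(r[1],1),round(r[2],1))
E
```

```text
top bench z [-0.00202829  0.00054221  0.00312327] tilt [ 0.00016324 -0.00089973  0.0004704 ]
bottletops [262 183  15  16 178] mean [0.5439 0.0393 0.1325] rect [544.7  39.5] [25.6 25.5] 14.3
bottletops [253 214  24  24 456] mean [0.4808 0.0462 0.1335] rect [480.4  46.1] [41.4 41.5] 0.3
reel [254 128  38   4  55] mean [0.6832 0.0427 0.0527] rect [684.   42.1] [75.3  5.7] 89.3
reel [254 149  29  29 590] mean [0.6144 0.0492 0.0534] rect [614.2  49.4] [58.9 56.9] 2.1
bayrim [246 127  49 125 727] mean [0.5827 0.0434 0.0594] rect [563.2  44. ] [250.2  94.9] 2.1
post [167 166   7   7  34] mean [0.5934 0.2417 0.0725] rect [593.2 242.3] [11.  10.8] 34.1
empty [157 155  30  29 615] mean [0.5955 0.242  0.0611] rect [595.5 242.2] [58.5 58.4] 58.4
foot [158 155  42  42 713] mean [0.5837 0.2313 0.012 ] rect [589.7 237.8] [75.9 88.9] 51.3
foot [204 233   1  36  36] mean [0.4367 0.179  0.0132] rect [436.9 178.9] [72.3  1.5] 2.9
bin [136 242  66  56 489] mean [0.3859 0.2475 0.0486] rect [398.1 240.5] [108.5 132. ] 2.8
tray [396 246  85  57 481] mean [ 0.4001 -0.2996  0.0133] rect [ 402.1 -296.3] [110.
[... 906 characters left out ...]
0666 0.0609] rect [493.   67.8] [ 9.1 35.7] 54.9
bayrim [286 197  31  16 133] mean [0.5625 0.0489 0.061 ] rect [556.4  53.2] [33.1 60.5] 46.3
post [399 243   7   8  45] mean [0.5962 0.2454 0.0717] rect [595.  245.2] [10.  10.4] 13.8
empty [383 240  37  25 678] mean [0.5981 0.2452 0.0609] rect [595.9 244.4] [58.4 58.2] 25.4
foot [384 220  64  21 248] mean [0.4703 0.2429 0.0124] rect [470.2 241.2] [  7.7 117. ] 2.7
foot [ 370  256   54   38 1205] mean [0.605  0.2473 0.0125] rect [599.6 245.7] [81.1 88.7] 10.0
bin [389 172  79  48 436] mean [0.3715 0.2415 0.0474] rect [397.1 241.9] [112.  130.8] 2.8
tray [152 127  85  39 349] mean [ 0.4045 -0.2914  0.0115] rect [ 401.  -293.9] [117.3 163.8] 4.0
```

```bash
cat >> h.py <<'E'
def Rm(q):
    from scipy.spatial.transform import Rotation as R
    return R.from_quat(np.r_[q[1:],q[0]]).as_matrix()
def plan(p,jaw=None):
    """tool-axis shift (m) after turning jaw axis (tool y) to world angle jaw (deg), keeping it vertical"""
    o=status.get_obs(); R=Rm(o["orientation"]); a=np.degrees(np.arctan2(R[1,1],R[0,1]))
    j=a if jaw is None else jaw
    turn=-((j-a+90)%180-90)      # tool x is down: + turn about tool x lowers world yaw
    b=np.radians(a-turn); X=np.array([0,0,-1.]); Y=np.array([np.cos(b),np.sin(b),0]); Z=np.cross(X,Y)
    d=np.array(p)-o["eef_pos"]
    print("t%.2f"%o["t"],"tcp",o["eef_pos"].round(4),"jaw %.2f"%a,"toolx",R[:,0].round(4),"| turn_x %.2f"%turn,"shift mm",(np.array([X,Y,Z])@d*1000).round(1),"w%.3f"%o["gripper_width"],"F",o["force"].round(1),"q6 %.2f"%o["joint_pos"][5])
E
python3 - <<'E'
from h import *
T=dict(np.load("pics/top0.npz"));S=dict(np.load("pics/scene0.npz"))
for n,d in(("top",T),("scene",S)):
    P=cloud(d);x,y,z=np.moveaxis(P,-1,0)
    for za,zb in((.1,.116),(.09,.12)):
        m=(z>za)&(z<zb)&(abs(x-.545)<.032)&(abs(y-.043)<.035); q=P[m]
        r=cv2.minAreaRect(q[:,:2].astype(np.float32)*1000); print(n,len(q),np.round(r[0],1),np.round(r[1],1),round(r[2],1))
    for za,zb in((.02,.06),(.02,.085)):
        m=(z>za)&(z<zb)&(abs(x-.545)<.03)&(y<.03)&(y>.01); q=P[m]
        if len(q)>20: print("side",len(q),np.degrees(np.arctan(np.polyfit(q[:,0],q[:,1],1))))
plan([.481,.0473,.25],92)
d=S["img"][100:320,220:480]; cv2.imwrite("pics/crop1.png",cv2.resize(d,None,fx=3,fy=2.7,interpolation=cv2.INTER_CUBIC))
E
```

```text
top 407 [545.2  39.9] [46.4 45.9] 7.1
top 433 [545.2  39.8] [46.4 46. ] 6.8
side 28 [-10.26900237   6.65132219]
side 47 [-10.71727689   6.91654468]
scene 353 [547.6  42.6] [46.7 46. ] 7.4
scene 516 [547.5  42.6] [46.8 46. ] 7.6
side 45 [ 41.08827788 -25.17746178]
side 86 [ 31.78999674 -18.07291498]
t0.10 tcp [0.1174 0.5111 0.2306] jaw 77.06 toolx [-4.0e-04 -1.7e-03 -1.0e+00] | turn_x -14.94 shift mm [ -19.4 -476.2  347.2] w1.001 F [-0.1 -0.3 -1. ] q6 1.57
```

Call:
{"fn": "move_arm", "kwargs": {
  "rows": [0,0,0,-7.47,0,0,0,0,0,-7.47,0,0,-0.002,-0.02,0.015,0,0,0,-0.002,-0.04,0.029,0,0,0,-0.002,-0.04,0.029,0,0,0,-0.002,-0.04,0.029,0,0,0,-0.002,-0.04,0.029,0,0,0,-0.002,-0.04,0.029,0,0,0,-0.002,-0.04,0.029,0,0,0,-0.002,-0.04,0.029,0,0,0],
  "fingers": 1,
  "force": 60
}}

```text
t: 1.1
eef_pos: [0.3465, 0.2176, 0.2473]
orientation: [0.707, -0.012, 0.707, 0.012]
force: [1.3, 0.7, 0.0]
gripper_width: 0.997
```

Call:
{"fn": "move_arm", "kwargs": {
  "rows": [-0.002,-0.04,0.029,0,0,0,-0.002,-0.04,0.029,0,0,0,0,-0.04,0.029,0,0,0,0,-0.036,0.026,0,0,0,0,-0.02,0.016,0,0,0,0,0,0,0,0,0,0,0,0,0,0,0]
}}

```text
t: 1.8
eef_pos: [0.4806, 0.0477, 0.2507]
orientation: [0.706, -0.012, 0.708, 0.012]
force: [-0.4, -0.1, -0.5]
gripper_width: 0.999
```

```bash
python3 -c "
from h import *
plan([.481,.0473,.070],92)"
```

```text
t1.80 tcp [0.4806 0.0477 0.2507] jaw 91.92 toolx [-1.7e-03  3.0e-04 -1.0e+00] | turn_x -0.08 shift mm [180.7  -0.4   0.4] w0.999 F [-0.4 -0.1 -0.5] q6 0.07
```

Call:
{"fn": "move_arm", "kwargs": {
  "rows": [0.015,0,0,0,0,0,0.03,0,0,0,0,0,0.03,0,0,0,0,0,0.03,0,0,0,0,0,0.03,0,0,0,0,0,0.025,0,0,0,0,0,0.012,0,0,0,0,0,0.008,0,0,0,0,0,0,0,0,0,0,0,0,0,0,0,0,0]
}}

```text
t: 2.8
eef_pos: [0.4811, 0.0486, 0.0719]
orientation: [0.707, -0.013, 0.707, 0.013]
force: [-0.2, -0.7, 0.1]
gripper_width: 0.998
```

Run:
```python
from h import *
plan([.481,.0473,.070],92)
a=viewer.capture("scene");b=viewer.capture("top")
A=cv2.resize(a["img"][90:290,220:420],(600,600),interpolation=cv2.INTER_CUBIC)
cv2.imwrite("pics/g1.png",A); np.savez("pics/sg1.npz",**a); np.savez("pics/tg1.npz",**b)
```

```text
t2.80 tcp [0.4811 0.0486 0.0719] jaw 92.06 toolx [ 8.e-04  2.e-04 -1.e+00] | turn_x 0.06 shift mm [ 1.9 -1.3 -0.2] w0.998 F [-0.2 -0.7  0.1] q6 0.06
```

View pics/g1.png

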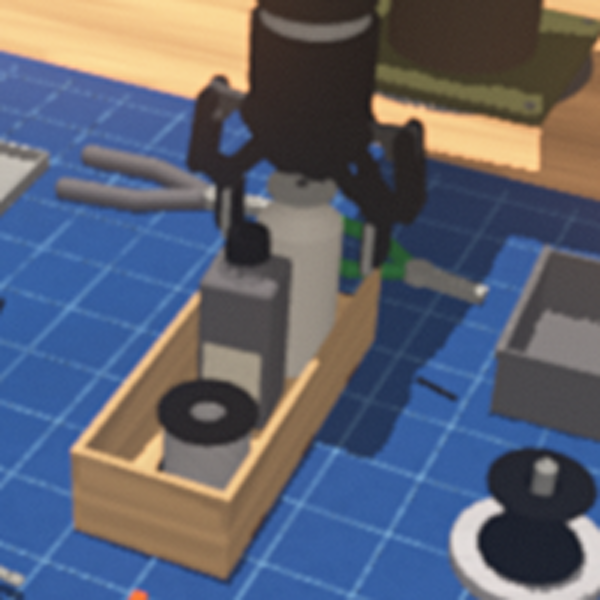

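Picture 3 shows the open fingers straddling the round bottle, with the dish at (300,185) just below the gripper body. I'll close the fingers and lift.

Call:
{"fn": "move_arm", "kwargs": {
  "rows": [0.002,0,0,0,0,0,0,0,0,0,0,0,0,0,0,0,0,0,0,0,0,0,0,0,0,0,0,0,0,0,0,0,0,0,0,0,0,0,0,0,0,0,0,0,0,0,0,0,0,0,0,0,0,0],
  "fingers": 0,
  "force": 50
}}

```text
t: 3.8
eef_pos: [0.4813, 0.0479, 0.0699]
orientation: [0.707, -0.012, 0.707, 0.012]
force: [-0.7, -0.6, 5.7]
gripper_width: 0.618
```

```bash
python3 -c "
from h import *
plan([.481,.0473,.070],92)"
```

```text
t3.80 tcp [0.4813 0.0479 0.0699] jaw 91.99 toolx [ 9.e-04 -2.e-04 -1.e+00] | turn_x -0.01 shift mm [-0.1 -0.6 -0.3] w0.618 F [-0.7 -0.6  5.7] q6 0.06
```

Call:
{"fn": "move_arm", "kwargs": {
  "rows": [-0.005,0,0,0,0,0,-0.01,0,0,0,0,0,-0.015,0,0,0,0,0,-0.015,0,0,0,0,0,-0.015,0,0,0,0,0,-0.015,0,0,0,0,0,-0.015,0,0,0,0,0,-0.005,0,0,0,0,0,0,0,0,0,0,0]
}}

```text
t: 4.7
eef_pos: [0.4815, 0.0482, 0.1651]
orientation: [0.708, -0.012, 0.706, 0.012]
force: [0.3, 0.6, -2.6]
gripper_width: 0.623
```

```bash
python3 -c "
from h import *
plan([.4035,-.335,.165],92)
d=viewer.capture('scene');cv2.imwrite('pics/g2.png',cv2.resize(d['img'][60:290,200:430],(560,560)))"
```

```text
t4.70 tcp [0.4815 0.0482 0.1651] jaw 92.00 toolx [ 1.7e-03  2.0e-04 -1.0e+00] | turn_x 0.00 shift mm [ 1.000e-01 -3.802e+02 -9.130e+01] w0.623 F [ 0.3  0.6 -2.6] q6 0.06
```

View pics/g2.png

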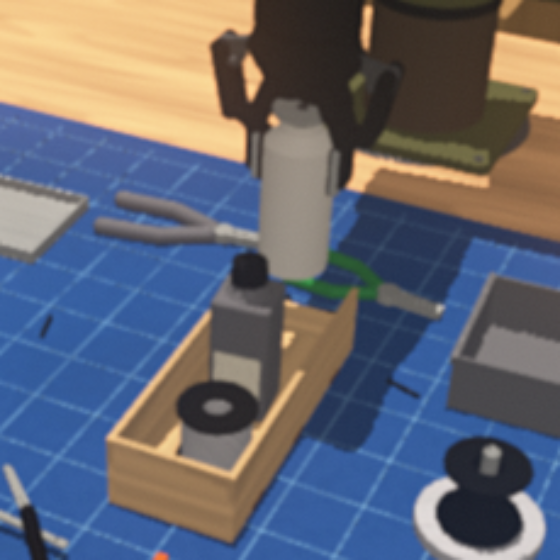

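The round bottle hangs upright and clear of the bay. I'll carry it to the tray.

Call:
{"fn": "move_arm", "kwargs": {
  "rows": [0,-0.01,-0.0024,0,0,0,0,-0.02,-0.0048,0,0,0,0,-0.03,-0.0072,0,0,0,0,-0.03,-0.0072,0,0,0,0,-0.03,-0.0072,0,0,0,0,-0.03,-0.0072,0,0,0,0,-0.03,-0.0072,0,0,0,0,-0.03,-0.0072,0,0,0,0,-0.03,-0.0072,0,0,0,0,-0.03,-0.0072,0,0,0]
}}

```text
t: 5.75
eef_pos: [0.424, -0.2254, 0.1634]
orientation: [0.706, -0.012, 0.708, 0.012]
force: [0.5, -0.5, -1.2]
gripper_width: 0.617
```

Call:
{"fn": "move_arm", "kwargs": {
  "rows": [0,-0.03,-0.0072,0,0,0,0,-0.03,-0.0072,0,0,0,0,-0.025,-0.006,0,0,0,0,-0.015,-0.0036,0,0,0,0,-0.008,-0.002,0,0,0,0,-0.002,0,0,0,0,0,0,0,0,0,0,0,0,0,0,0,0]
}}

```text
t: 6.55
eef_pos: [0.4036, -0.3338, 0.1642]
orientation: [0.707, -0.013, 0.707, 0.013]
force: [-0.6, 0.4, -2.2]
gripper_width: 0.613
```

```bash
python3 -c "
from h import *
plan([.4035,-.335,.0695],92)"
```

```text
t6.55 tcp [ 0.4036 -0.3338  0.1642] jaw 92.07 toolx [-3.e-04  7.e-04 -1.e+00] | turn_x 0.07 shift mm [94.7 -1.2 -0.1] w0.613 F [-0.6  0.4 -2.2] q6 -0.73
```

Now I'll lower until it is just above the floor.

Call:
{"fn": "move_arm", "kwargs": {
  "rows": [0.01,-0.001,0,0,0,0,0.02,0,0,0,0,0,0.02,0,0,0,0,0,0.018,0,0,0,0,0,0.012,0,0,0,0,0,0.006,0,0,0,0,0,0.004,0,0,0,0,0,0.002,0,0,0,0,0,0.001,0,0,0,0,0,0,0,0,0,0,0]
}}

```text
t: 7.55
eef_pos: [0.4039, -0.3362, 0.0718]
orientation: [0.707, -0.013, 0.707, 0.012]
force: [0.9, -0.7, -2.1]
gripper_width: 0.62
```

Call:
{"fn": "move_arm", "kwargs": {
  "rows": [0.001,0,0,0,0,0,0.001,0,0,0,0,0,0,0,0,0,0,0,0,0,0,0,0,0]
}}

```text
t: 7.95
eef_pos: [0.4035, -0.3359, 0.0694]
orientation: [0.707, -0.012, 0.707, 0.012]
force: [-0.3, 0.5, -1.9]
gripper_width: 0.611
```

Call:
{"fn": "move_arm", "kwargs": {
  "rows": [0.001,0,0,0,0,0,0,0,0,0,0,0,0,0,0,0,0,0]
}}

```text
t: 8.25
eef_pos: [0.4037, -0.336, 0.0689]
orientation: [0.707, -0.013, 0.707, 0.012]
force: [-1.0, 1.2, 4.5]
gripper_width: 0.612
```

Call:
{"fn": "move_arm", "kwargs": {
  "rows": [0.001,0,0,0,0,0,0,0,0,0,0,0,0,0,0,0,0,0]
}}

```text
t: 8.55
eef_pos: [0.4037, -0.336, 0.0688]
orientation: [0.707, -0.013, 0.707, 0.012]
force: [-3.4, 2.2, 11.7]
gripper_width: 0.613
```

Call:
{"fn": "move_arm", "kwargs": {
  "rows": [-0.0008,0,0,0,0,0,0,0,0,0,0,0,0,0,0,0,0,0,0,0,0,0,0,0,0,0,0,0,0,0,0,0,0,0,0,0],
  "fingers": 0.88
}}

```text
t: 9.15
eef_pos: [0.4035, -0.3358, 0.0679]
orientation: [0.707, -0.012, 0.707, 0.012]
force: [-0.7, 0.1, -0.2]
gripper_width: 0.882
```

Run:
```python
from h import *
plan([.546,.0413,.18],97.2)
d=viewer.capture('scene');cv2.imwrite('pics/g3.png',cv2.resize(d['img'][40:220,100:340],(720,540)))
```

```text
t9.15 tcp [ 0.4035 -0.3358  0.0679] jaw 92.00 toolx [-2.e-04  2.e-04 -1.e+00] | turn_x -5.20 shift mm [-112.1  356.3  188.7] w0.882 F [-0.7  0.1 -0.2] q6 -0.73
```

View pics/g3.png

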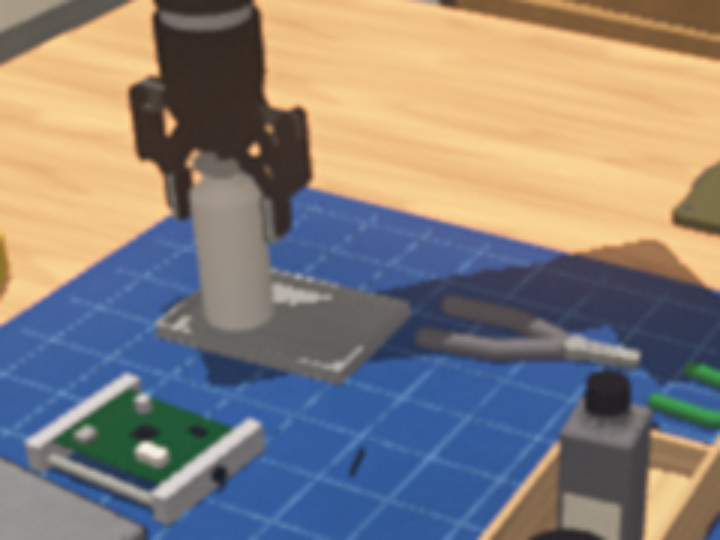

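The round bottle stands upright in the tray (base ≈235,320), released. Next is the square bottle.

Call:
{"fn": "move_arm", "kwargs": {
  "rows": [-0.006,0,0,0,0,0,-0.012,0,0,0,0,0,-0.018,0,0,0,0,0,-0.02,0,0,0,0,0,-0.02,0,0,0,0,0,-0.02,0,0,0,0,0,-0.02,0,0,0,0,0,-0.014,0,0,0,0,0,0,0,0,0,0,0]
}}

```text
t: 10.1
eef_pos: [0.405, -0.3371, 0.2014]
orientation: [0.709, -0.014, 0.705, 0.011]
force: [0.0, 0.1, -0.5]
gripper_width: 0.886
```

Call:
{"fn": "move_arm", "kwargs": {
  "rows": [0,0,0,-5.2,0,0,0,0.01,0.0053,0,0,0,0,0.022,0.0117,0,0,0,0,0.034,0.018,0,0,0,0,0.034,0.018,0,0,0,0,0.034,0.018,0,0,0,0,0.034,0.018,0,0,0,0,0.034,0.018,0,0,0,0,0.034,0.018,0,0,0,0,0.034,0.018,0,0,0],
  "fingers": 1
}}

```text
t: 11.1
eef_pos: [0.5112, -0.0477, 0.1977]
orientation: [0.705, -0.044, 0.706, 0.044]
force: [-0.3, -1.2, 0.3]
gripper_width: 1.0
```

Call:
{"fn": "move_arm", "kwargs": {
  "rows": [0,0.034,0.018,0,0,0,0,0.028,0.015,0,0,0,0,0.016,0.0085,0,0,0,0,0.008,0.0042,0,0,0,0,0,0,0,0,0,0,0,0,0,0,0,0,0,0,0,0,0]
}}

```text
t: 11.8
eef_pos: [0.5455, 0.0401, 0.198]
orientation: [0.706, -0.044, 0.706, 0.044]
force: [-0.1, -0.2, -0.4]
gripper_width: 1.0
```

Run:
```python
from h import *
plan([.546,.0413,.070],97.2)
T=viewer.capture("top");P=cloud(T);x,y,z=np.moveaxis(P,-1,0)
S=viewer.capture("scene");Q=cloud(S)
for n,P in(("top",P),("sc",Q)):
    x,y,z=np.moveaxis(P,-1,0); m=(z>.1)&(z<.15)&(abs(x-.4035)<.04)&(abs(y+.335)<.04); q=P[m&(z>.125)]
    r=cv2.minAreaRect(q[:,:2].astype(np.float32)*1000); print(n,len(q),r,q[:,2].max())
```

```text
t11.80 tcp [0.5455 0.0401 0.198 ] jaw 97.11 toolx [-6.e-04 -3.e-04 -1.e+00] | turn_x -0.09 shift mm [128.    1.2   0.6] w1.000 F [-0.1 -0.2 -0.4] q6 -0.05
top 526 ((403.5242614746094, -336.9018859863281), (41.17924499511719, 43.48997497558594), 1.5037261247634888) 0.13754266851984764
sc 171 ((403.87432861328125, -334.4774169921875), (46.21171188354492, 42.02899932861328), 48.075931549072266) 0.13517834612980195
```

Call:
{"fn": "move_arm", "kwargs": {
  "rows": [0.012,0.001,0.0005,0,0,0,0.022,0,0,0,0,0,0.024,0,0,0,0,0,0.024,0,0,0,0,0,0.022,0,0,0,0,0,0.012,0,0,0,0,0,0.008,0,0,0,0,0,0.004,0,0,0,0,0,0,0,0,0,0,0]
}}

```text
t: 12.8
eef_pos: [0.5466, 0.042, 0.0701]
orientation: [0.706, -0.044, 0.706, 0.044]
force: [0.3, 0.7, 1.2]
gripper_width: 0.997
```

Call:
{"fn": "move_arm", "kwargs": {
  "rows": [0,0,0,0,0,0,0,0,0,0,0,0,0,0,0,0,0,0,0,0,0,0,0,0,0,0,0,0,0,0,0,0,0,0,0,0,0,0,0,0,0,0,0,0,0,0,0,0,0,0,0,0,0,0],
  "fingers": 0
}}

```text
t: 13.7
eef_pos: [0.5472, 0.0419, 0.071]
orientation: [0.706, -0.045, 0.705, 0.044]
force: [-1.3, -1.7, 6.2]
gripper_width: 0.529
```

Call:
{"fn": "move_arm", "kwargs": {
  "rows": [-0.005,0,0,0,0,0,-0.01,0,0,0,0,0,-0.015,0,0,0,0,0,-0.015,0,0,0,0,0,-0.015,0,0,0,0,0,-0.015,0,0,0,0,0,-0.015,0,0,0,0,0,-0.005,0,0,0,0,0,0,0,0,0,0,0]
}}

```text
t: 14.6
eef_pos: [0.5469, 0.0422, 0.1659]
orientation: [0.706, -0.044, 0.705, 0.045]
force: [0.0, 0.1, -3.0]
gripper_width: 0.531
```

```bash
python3 -c "
from h import *
plan([.3995,-.255,.165],92)"
```

```text
t14.60 tcp [0.5469 0.0422 0.1659] jaw 97.21 toolx [ 1.4e-03  3.0e-04 -1.0e+00] | turn_x 5.21 shift mm [   0.9 -291.9 -157.7] w0.531 F [ 0.   0.1 -3. ] q6 -0.05
```

Call:
{"fn": "move_arm", "kwargs": {
  "rows": [0,0,0,5.2,0,0,0,-0.01,-0.0054,0,0,0,0,-0.02,-0.0108,0,0,0,0,-0.03,-0.0162,0,0,0,0,-0.03,-0.0162,0,0,0,0,-0.03,-0.0162,0,0,0,0,-0.03,-0.0162,0,0,0,0,-0.03,-0.0162,0,0,0,0,-0.03,-0.0162,0,0,0,0,-0.03,-0.0162,0,0,0]
}}

```text
t: 15.6
eef_pos: [0.4233, -0.2035, 0.1644]
orientation: [0.706, -0.013, 0.708, 0.013]
force: [0.1, -0.0, -2.1]
gripper_width: 0.534
```

Call:
{"fn": "move_arm", "kwargs": {
  "rows": [0,-0.025,-0.0135,0,0,0,0,-0.016,-0.0086,0,0,0,0,-0.008,-0.0043,0,0,0,0,-0.003,-0.0016,0,0,0,0,0,0,0,0,0,0,0,0,0,0,0]
}}

```text
t: 16.2
eef_pos: [0.3993, -0.2546, 0.165]
orientation: [0.707, -0.013, 0.707, 0.013]
force: [-0.3, 0.6, -2.7]
gripper_width: 0.536
```

```bash
python3 -c "
from h import *
plan([.3995,-.255,.0705],92)"
```

```text
t16.20 tcp [ 0.3993 -0.2546  0.165 ] jaw 92.07 toolx [-1.e-04  6.e-04 -1.e+00] | turn_x 0.07 shift mm [94.5 -0.4  0.1] w0.536 F [-0.3  0.6 -2.7] q6 -0.60
```

Call:
{"fn": "move_arm", "kwargs": {
  "rows": [0.01,0,0,0,0,0,0.02,0,0,0,0,0,0.02,0,0,0,0,0,0.02,0,0,0,0,0,0.012,0,0,0,0,0,0.006,0,0,0,0,0,0.004,0,0,0,0,0,0.0015,0,0,0,0,0,0,0,0,0,0,0,0,0,0,0,0,0]
}}

```text
t: 17.2
eef_pos: [0.3997, -0.2556, 0.0721]
orientation: [0.707, -0.013, 0.707, 0.012]
force: [-0.2, -0.4, -1.8]
gripper_width: 0.533
```

Call:
{"fn": "move_arm", "kwargs": {
  "rows": [0.001,0,0,0,0,0,0,0,0,0,0,0,0,0,0,0,0,0]
}}

```text
t: 17.5
eef_pos: [0.3992, -0.2554, 0.0708]
orientation: [0.707, -0.012, 0.707, 0.012]
force: [-0.7, 0.3, -2.0]
gripper_width: 0.529
```

Call:
{"fn": "move_arm", "kwargs": {
  "rows": [0.001,0,0,0,0,0,0,0,0,0,0,0,0,0,0,0,0,0]
}}

```text
t: 17.8
eef_pos: [0.3993, -0.2555, 0.07]
orientation: [0.707, -0.012, 0.707, 0.012]
force: [-0.9, 1.4, 2.4]
gripper_width: 0.531
```

Call:
{"fn": "move_arm", "kwargs": {
  "rows": [0.0007,0,0,0,0,0,0,0,0,0,0,0,0,0,0,0,0,0]
}}

```text
t: 18.1
eef_pos: [0.3994, -0.2555, 0.0699]
orientation: [0.707, -0.013, 0.707, 0.012]
force: [-2.4, 1.2, 8.6]
gripper_width: 0.527
```

Call:
{"fn": "move_arm", "kwargs": {
  "rows": [-0.0008,0,0,0,0,0,0,0,0,0,0,0,0,0,0,0,0,0,0,0,0,0,0,0,0,0,0,0,0,0],
  "fingers": 0.73
}}

```text
t: 18.6
eef_pos: [0.3992, -0.2552, 0.0696]
orientation: [0.707, -0.012, 0.707, 0.012]
force: [0.9, 0.7, 0.1]
gripper_width: 0.727
```

Call:
{"fn": "move_arm", "kwargs": {
  "rows": [-0.006,0,0,0,0,0,-0.012,0,0,0,0,0,-0.018,0,0,0,0,0,-0.02,0,0,0,0,0,-0.02,0,0,0,0,0,-0.02,0,0,0,0,0,-0.02,0,0,0,0,0,-0.014,0,0,0,0,0,0,0,0,0,0,0]
}}

```text
t: 19.5
eef_pos: [0.4005, -0.2563, 0.202]
orientation: [0.708, -0.013, 0.706, 0.011]
force: [-0.3, 0.2, -0.2]
gripper_width: 0.731
```

```bash
python3 -c "
from h import *
plan([.5957,.2433,.2],92)"
```

```text
t19.50 tcp [ 0.4005 -0.2563  0.202 ] jaw 92.00 toolx [ 0.0039 -0.0027 -1.    ] | turn_x -0.00 shift mm [  2.  492.4 212.5] w0.731 F [-0.3  0.2 -0.2] q6 -0.60
```

Call:
{"fn": "move_arm", "kwargs": {
  "rows": [0,0.01,0.0043,0,0,0,0,0.024,0.0104,0,0,0,0,0.038,0.0164,0,0,0,0,0.038,0.0164,0,0,0,0,0.038,0.0164,0,0,0,0,0.038,0.0164,0,0,0,0,0.038,0.0164,0,0,0,0,0.038,0.0164,0,0,0,0,0.038,0.0164,0,0,0,0,0.038,0.0164,0,0,0],
  "fingers": 1
}}

```text
t: 20.5
eef_pos: [0.5324, 0.0899, 0.1983]
orientation: [0.706, -0.013, 0.708, 0.012]
force: [0.7, -1.0, 2.2]
gripper_width: 0.999
```

Call:
{"fn": "move_arm", "kwargs": {
  "rows": [0,0.038,0.0164,0,0,0,0,0.038,0.0164,0,0,0,0,0.036,0.0155,0,0,0,0,0.024,0.0104,0,0,0,0,0.012,0.0052,0,0,0,0,0.006,0.0026,0,0,0,0,0,0,0,0,0,0,0,0,0,0,0]
}}

```text
t: 21.3
eef_pos: [0.5937, 0.2427, 0.1995]
orientation: [0.707, -0.012, 0.707, 0.012]
force: [-0.5, 0.3, 0.4]
gripper_width: 0.999
```

```bash
python3 -c "
from h import *
plan([.5957,.2433,.036],92)"
```

```text
t21.30 tcp [0.5937 0.2427 0.1995] jaw 91.94 toolx [-1.e-03 -9.e-04 -1.e+00] | turn_x -0.06 shift mm [163.5   0.5   2.1] w0.999 F [-0.5  0.3  0.4] q6 0.35
```

Call:
{"fn": "move_arm", "kwargs": {
  "rows": [0.012,0,0.002,0,0,0,0.024,0,0,0,0,0,0.03,0,0,0,0,0,0.03,0,0,0,0,0,0.03,0,0,0,0,0,0.018,0,0,0,0,0,0.012,0,0,0,0,0,0.007,0,0,0,0,0,0,0,0,0,0,0]
}}

```text
t: 22.2
eef_pos: [0.5958, 0.2433, 0.036]
orientation: [0.707, -0.012, 0.707, 0.012]
force: [-0.1, 0.3, 0.4]
gripper_width: 1.0
```

Call:
{"fn": "move_arm", "kwargs": {
  "rows": [0,0,0,0,0,0,0,0,0,0,0,0,0,0,0,0,0,0,0,0,0,0,0,0,0,0,0,0,0,0,0,0,0,0,0,0,0,0,0,0,0,0],
  "fingers": 0,
  "force": 30
}}

```text
t: 22.9
eef_pos: [0.5973, 0.2443, 0.0385]
orientation: [0.708, -0.012, 0.706, 0.013]
force: [-1.1, -0.6, 6.1]
gripper_width: 0.676
```

```bash
python3 -c "
from h import *
plan([.5957,.2433,.036],92)
d=viewer.capture('scene');cv2.imwrite('pics/g4.png',cv2.resize(d['img'][130:310,320:500],(540,540)))"
```

```text
t22.90 tcp [0.5973 0.2443 0.0385] jaw 92.00 toolx [ 2.8e-03  9.0e-04 -1.0e+00] | turn_x 0.00 shift mm [ 2.5 -0.9 -1.7] w0.676 F [-1.1 -0.6  6.1] q6 0.35
```

View pics/g4.png

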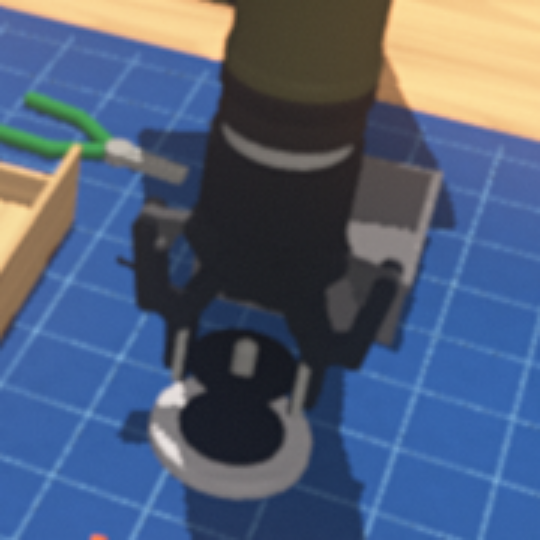

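The pads hold the upper flange on both sides (left pad ≈180,355, right ≈300,390). I'll lift it off the post.

Call:
{"fn": "move_arm", "kwargs": {
  "rows": [-0.005,0,0,0,0,0,-0.01,0,0,0,0,0,-0.012,0,0,0,0,0,-0.015,0,0,0,0,0,-0.015,0,0,0,0,0,-0.015,0,0,0,0,0,-0.015,0,0,0,0,0,-0.005,0,0,0,0,0,0,0,0,0,0,0]
}}

```text
t: 23.85
eef_pos: [0.5971, 0.2443, 0.1302]
orientation: [0.708, -0.012, 0.706, 0.013]
force: [-0.9, 0.3, -1.3]
gripper_width: 0.675
```

```bash
python3 -c "
from h import *
plan([.3976,.2412,.13],92)"
```

```text
t23.85 tcp [0.5971 0.2443 0.1302] jaw 92.01 toolx [ 0.0025  0.0011 -1.    ] | turn_x 0.01 shift mm [   0.2    3.8 -199.5] w0.675 F [-0.9  0.3 -1.3] q6 0.35
```

Call:
{"fn": "move_arm", "kwargs": {
  "rows": [0,0,-0.01,0,0,0,0,0.001,-0.022,0,0,0,0,0.001,-0.03,0,0,0,0,0.001,-0.03,0,0,0,0,0.001,-0.03,0,0,0,0,0,-0.03,0,0,0,0,0,-0.03,0,0,0,0,0,-0.012,0,0,0,0,0,-0.0055,0,0,0,0,0,0,0,0,0]
}}

```text
t: 24.85
eef_pos: [0.3966, 0.241, 0.1286]
orientation: [0.707, -0.013, 0.707, 0.013]
force: [1.5, -0.9, 1.0]
gripper_width: 0.679
```

Call:
{"fn": "move_arm", "kwargs": {
  "rows": [0.01,0,0,0,0,0,0.02,0,0,0,0,0,0.02,0,0,0,0,0,0.02,0,0,0,0,0,0.015,0,0,0,0,0,0.008,0,0,0,0,0,0.003,0,0,0,0,0,0,0,0,0,0,0,0,0,0,0,0,0]
}}

```text
t: 25.75
eef_pos: [0.3975, 0.2413, 0.0331]
orientation: [0.707, -0.012, 0.707, 0.013]
force: [-0.9, 0.4, -0.3]
gripper_width: 0.675
```

```bash
python3 -c "
from h import *
plan([.3976,.2412,.031],92)"
```

```text
t25.75 tcp [0.3975 0.2413 0.0331] jaw 91.99 toolx [ 1.1e-03  6.0e-04 -1.0e+00] | turn_x -0.01 shift mm [ 2.1 -0.1  0.1] w0.675 F [-0.9  0.4 -0.3] q6 0.51
```

Call:
{"fn": "move_arm", "kwargs": {
  "rows": [0.002,0,0,0,0,0,0,0,0,0,0,0,0,0,0,0,0,0,0,0,0,0,0,0,0,0,0,0,0,0,0,0,0,0,0,0],
  "fingers": 0.84
}}

```text
t: 26.35
eef_pos: [0.3968, 0.241, 0.0308]
orientation: [0.707, -0.012, 0.707, 0.012]
force: [-0.4, 0.2, -0.2]
gripper_width: 0.842
```

Call:
{"fn": "move_arm", "kwargs": {
  "rows": [-0.005,0,0,0,0,0,-0.01,0,0,0,0,0,-0.02,0,0,0,0,0,-0.03,0,0,0,0,0,-0.035,0,0,0,0,0,-0.03,0,0,0,0,0,-0.01,0,0,0,0,0,0,0,0,0,0,0,0,0,0,0,0,0]
}}

```text
t: 27.25
eef_pos: [0.3962, 0.2406, 0.17]
orientation: [0.707, -0.013, 0.707, 0.012]
force: [-0.1, -0.1, -1.2]
gripper_width: 0.839
```

Run:
```python
from h import *
plan([.6146,.0510,.17],2.1)
T=viewer.capture("top");S=viewer.capture("scene")
np.savez("pics/t5.npz",**T);np.savez("pics/s5.npz",**S)
cv2.imwrite("pics/g5.png",np.hstack([T["img"][100:320,120:510],S["img"][100:320,130:480]]))
for n,d in(("top",T),("sc",S)):
    P=cloud(d); x,y,z=np.moveaxis(P,-1,0)
    for nm,z0,z1,cx,cy,r in(("reel",.047,.058,.6146,.051,.036),("post",.045,.085,.594,.244,.02),("foot",.008,.017,.594,.244,.05)):
        m=(z>z0)&(z<z1)&(np.hypot(x-cx,y-cy)<r); q=P[m]
        if len(q)<5: print(n,nm,len(q)); continue
        rr=cv2.minAreaRect(q[:,:2].astype(np.float32)*1000); print(n,nm,len(q),q.mean(0).round(4),np.round(rr[0],1),np.round(rr[1],1))
```

```text
t27.25 tcp [0.3962 0.2406 0.17  ] jaw 92.00 toolx [-9.e-04 -5.e-04 -1.e+00] | turn_x 89.90 shift mm [  0.  211.3 197.5] w0.839 F [-0.1 -0.1 -1.2] q6 0.51
top reel 597 [0.6144 0.0493 0.0533] [614.5  49.3] [58.3 56.7]
top post 56 [0.5928 0.2409 0.0657] [593.8 242.3] [10.8 11.1]
top foot 1254 [0.5932 0.2417 0.0114] [593.8 242.4] [88.5 88.3]
sc reel 569 [0.616  0.0525 0.0527] [614.8  52. ] [59.2 58.1]
sc post 117 [0.5973 0.2453 0.062 ] [596.9 245.5] [ 9.6 11.3]
sc foot 1463 [0.5986 0.2458 0.0111] [594.2 244.7] [90.7 88.9]
```

View pics/g5.png

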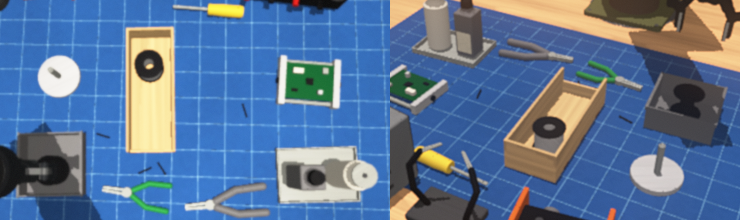

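Empty reel stands in the bin (scene crop ≈688,95), the bottles are upright in the tray and the stand is bare. I'll turn the wrist and go over the full reel.

Call:
{"fn": "move_arm", "kwargs": {
  "rows": [0,0,0,8.5,0,0,0,0,0,8.5,0,0,0,0,0,8.5,0,0,0,0,0,8.5,0,0,0,0,0,8.5,0,0,0,0,0,8.5,0,0,0,0,0,8.5,0,0,0,0,0,8.5,0,0,0,0,0,8.5,0,0,0,0,0,8.5,0,0],
  "fingers": 1
}}

```text
t: 28.35
eef_pos: [0.3957, 0.2403, 0.1691]
orientation: [0.528, 0.469, 0.529, -0.471]
force: [0.4, 0.7, 0.9]
gripper_width: 0.999
```

Call:
{"fn": "move_arm", "kwargs": {
  "rows": [0,0,0,4.9,0,0,0,0.0085,0.008,0,0,0,0,0.021,0.02,0,0,0,0,0.0296,0.0276,0,0,0,0,0.0296,0.0276,0,0,0,0,0.0296,0.0276,0,0,0,0,0.0296,0.0276,0,0,0,0,0.0296,0.0276,0,0,0,0,0.021,0.02,0,0,0,0,0.0127,0.012,0,0,0]
}}

```text
t: 29.35
eef_pos: [0.6167, 0.0479, 0.1691]
orientation: [0.509, 0.49, 0.509, -0.491]
force: [-0.5, 1.1, -0.5]
gripper_width: 1.001
```

Call:
{"fn": "move_arm", "kwargs": {
  "rows": [0,0,0,0,0,0,0,0,0,0,0,0,0,0,0,0,0,0]
}}

```text
t: 29.65
eef_pos: [0.614, 0.051, 0.1701]
orientation: [0.509, 0.49, 0.51, -0.491]
force: [-0.7, -0.4, 0.6]
gripper_width: 1.003
```

```bash
python3 -c "
from h import *
plan([.6146,.0507,.028],2.1)"
```

```text
t29.65 tcp [0.614  0.051  0.1701] jaw 2.17 toolx [-1.9e-03  1.0e-04 -1.0e+00] | turn_x 0.07 shift mm [142.1   0.6   0.4] w1.003 F [-0.7 -0.4  0.6] q6 1.62
```

Call:
{"fn": "move_arm", "kwargs": {
  "rows": [0.012,0.0005,0,0,0,0,0.022,0,0,0,0,0,0.026,0,0,0,0,0,0.026,0,0,0,0,0,0.024,0,0,0,0,0,0.016,0,0,0,0,0,0.01,0,0,0,0,0,0.007,0,0,0,0,0,0,0,0,0,0,0]
}}

```text
t: 30.55
eef_pos: [0.6148, 0.0511, 0.027]
orientation: [0.509, 0.49, 0.51, -0.491]
force: [0.3, -0.6, -0.3]
gripper_width: 0.998
```

Call:
{"fn": "move_arm", "kwargs": {
  "rows": [0,0,0,0,0,0,0,0,0,0,0,0,0,0,0,0,0,0,0,0,0,0,0,0,0,0,0,0,0,0,0,0,0,0,0,0,0,0,0,0,0,0,0,0,0,0,0,0],
  "fingers": 0,
  "force": 70
}}

```text
t: 31.35
eef_pos: [0.6157, 0.0509, 0.0298]
orientation: [0.509, 0.491, 0.509, -0.49]
force: [-4.3, -0.3, 8.0]
gripper_width: 0.664
```

Call:
{"fn": "move_arm", "kwargs": {
  "rows": [-0.004,0,0,0,0,0,-0.006,0,0,0,0,0,-0.008,0,0,0,0,0,-0.01,0,0,0,0,0,-0.01,0,0,0,0,0,0,0,0,0,0,0,0,0,0,0,0,0]
}}

```text
t: 32.05
eef_pos: [0.616, 0.0509, 0.0662]
orientation: [0.509, 0.491, 0.509, -0.49]
force: [-1.7, -0.1, -4.7]
gripper_width: 0.659
```

```bash
python3 -c "
from h import *
plan([.6146,.0507,.15],2.1)
d=viewer.capture('scene');cv2.imwrite('pics/g6.png',cv2.resize(d['img'][130:310,200:380],(540,540)))"
```

```text
t32.05 tcp [0.616  0.0509 0.0662] jaw 2.10 toolx [ 1.1e-03  1.0e-04 -1.0e+00] | turn_x 0.00 shift mm [-83.8  -1.4   0.1] w0.659 F [-1.7 -0.1 -4.7] q6 1.62
```

View pics/g6.png

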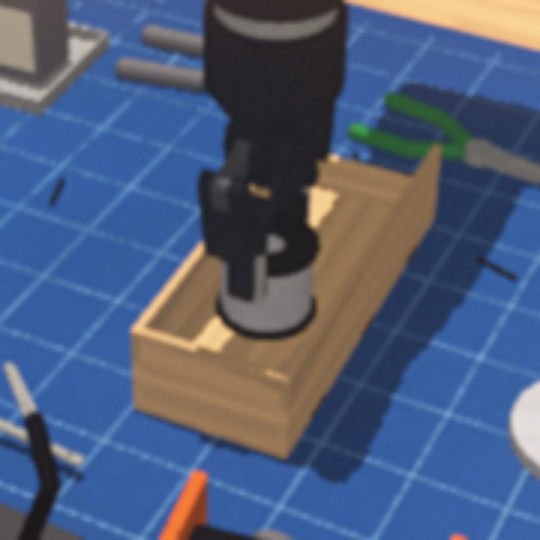

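The reel hangs level (lower flange ≈268,315). I'll lift it and take it over the stand.

Call:
{"fn": "move_arm", "kwargs": {
  "rows": [-0.006,0,0,0,0,0,-0.012,0,0,0,0,0,-0.014,0,0,0,0,0,-0.014,0,0,0,0,0,-0.014,0,0,0,0,0,-0.012,0,0,0,0,0,-0.006,0,0,0,0,0,0,0,0,0,0,0]
}}

```text
t: 32.9
eef_pos: [0.6164, 0.0509, 0.1451]
orientation: [0.51, 0.491, 0.509, -0.49]
force: [0.0, -0.4, -4.7]
gripper_width: 0.656
```

```bash
python3 -c "
from h import *
plan([.594,.2437,.144],2.1)"
```

```text
t32.90 tcp [0.6164 0.0509 0.1451] jaw 2.10 toolx [ 2.4e-03  2.0e-04 -1.0e+00] | turn_x 0.00 shift mm [   1.1  -15.3 -193.5] w0.656 F [ 0.  -0.4 -4.7] q6 1.62
```

Call:
{"fn": "move_arm", "kwargs": {
  "rows": [0,-0.001,-0.01,0,0,0,0,-0.0015,-0.02,0,0,0,0,-0.002,-0.028,0,0,0,0,-0.002,-0.028,0,0,0,0,-0.002,-0.028,0,0,0,0,-0.002,-0.028,0,0,0,0,-0.002,-0.024,0,0,0,0,-0.002,-0.016,0,0,0,0,-0.001,-0.008,0,0,0,0,0,-0.0035,0,0,0]
}}

```text
t: 33.9
eef_pos: [0.5924, 0.2442, 0.1432]
orientation: [0.509, 0.49, 0.509, -0.491]
force: [0.4, -0.5, -5.0]
gripper_width: 0.655
```

Call:
{"fn": "move_arm", "kwargs": {
  "rows": [0,0,0,0,0,0,0,0,0,0,0,0,0,0,0,0,0,0]
}}

```text
t: 34.2
eef_pos: [0.5932, 0.2426, 0.1437]
orientation: [0.509, 0.491, 0.509, -0.491]
force: [-0.2, 0.4, -4.5]
gripper_width: 0.658
```

Run:
```python
from h import *
plan([.594,.2437,.093],2.1)
T=viewer.capture("top");S=viewer.capture("scene")
np.savez("pics/t7.npz",**T);np.savez("pics/s7.npz",**S)
cv2.imwrite("pics/g7.png",np.hstack([cv2.resize(T["img"][110:250,110:250],(380,380)),cv2.resize(S["img"][150:310,320:480],(380,380))]))
for n,d in(("top",T),("sc",S)):
    P=cloud(d); x,y,z=np.moveaxis(P,-1,0)
    m=(z>.11)&(z<.123)&(np.hypot(x-.594,y-.244)<.035); q=P[m]
    for lo,hi in((.112,.122),(.155,.17)):
        m=(z>lo)&(z<hi)&(np.hypot(x-.594,y-.244)<.034); q=P[m]
        if len(q)>5: rr=cv2.minAreaRect(q[:,:2].astype(np.float32)*1000); print(n,lo,len(q),np.round(rr[0],1),np.round(rr[1],1), q[:,2].min())
```

```text
t34.20 tcp [0.5932 0.2426 0.1437] jaw 2.03 toolx [ 0.e+00 -4.e-04 -1.e+00] | turn_x -0.07 shift mm [50.7  0.9 -1.1] w0.658 F [-0.2  0.4 -4.5] q6 1.92
top 0.112 83 [592.4 230.1] [52. 38.] 0.11713321078987926
top 0.155 417 [596.2 229.2] [57.8 35.7] 0.1550033064830112
sc 0.112 159 [603.2 244.4] [39.9 57.9] 0.11698485796882874
sc 0.155 396 [597.4 245.5] [59.5 59.5] 0.15516028201274012
```

View pics/g7.png

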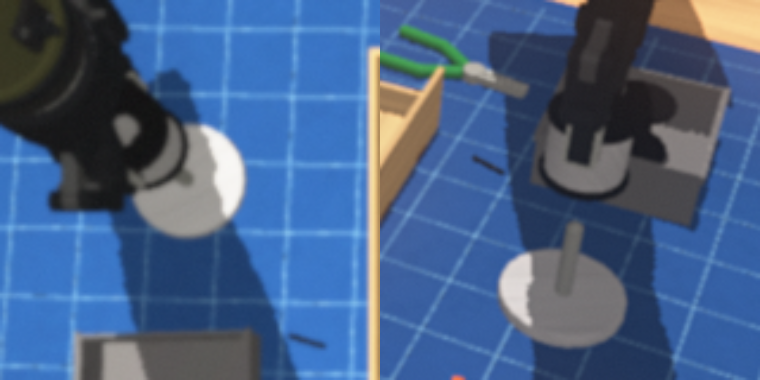

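```bash
cat >> h.py <<'E'
def cyl(P,z0,z1,c,r,rad):
    from scipy.optimize import least_squares
    x,y,z=np.moveaxis(P,-1,0); q=P[(z>z0)&(z<z1)&(np.hypot(x-c[0],y-c[1])<rad)]
    s=least_squares(lambda p:np.hypot(q[:,0]-p[0],q[:,1]-p[1])-r,c,loss="soft_l1",f_scale=.001)
    e=np.abs(s.fun); return len(q),s.x.round(4),"med|e| mm",round(np.median(np.abs(np.hypot(q[:,0]-s.x[0],q[:,1]-s.x[1])-r))*1000,2)
E
python3 - <<'E'
from h import *
S5=dict(np.load("pics/s5.npz"));S7=dict(np.load("pics/s7.npz"))
print("post sc",cyl(cloud(S5),.02,.068,(.594,.244),.006,.012),cyl(cloud(S7),.02,.068,(.594,.244),.006,.012))
for c in((.594,.244),(.597,.245)):
    print("wire sc",cyl(cloud(S7),.124,.158,c,.0265,.030), "flange",cyl(cloud(S7),.1165,.1215,c,.030,.033))
E
```

```text
post sc (155, array([0.593 , 0.2446]), 'med|e| mm', np.float64(0.6)) (159, array([0.5931, 0.2444]), 'med|e| mm', np.float64(0.7))
wire sc (474, array([0.5921, 0.2427]), 'med|e| mm', np.float64(0.57)) flange (141, array([0.5906, 0.2429]), 'med|e| mm', np.float64(1.42))
wire sc (483, array([0.5922, 0.2427]), 'med|e| mm', np.float64(0.59)) flange (141, array([0.5906, 0.2429]), 'med|e| mm', np.float64(1.42))
```

Call:
{"fn": "move_arm", "kwargs": {
  "rows": [0.006,0.0009,-0.0015,0,0,0,0.01,0,0,0,0,0,0.01,0,0,0,0,0,0.008,0,0,0,0,0,0.006,0,0,0,0,0,0.005,0,0,0,0,0,0.005,0,0,0,0,0,0.005,0,0,0,0,0,0,0,0,0,0,0,0,0,0,0,0,0]
}}

```text
t: 35.3
eef_pos: [0.5938, 0.2452, 0.0887]
orientation: [0.509, 0.491, 0.509, -0.491]
force: [0.3, -0.1, -3.5]
gripper_width: 0.662
```

Run:
```python
from h import *
plan([.594,.2437,.0378],2.1)
d=viewer.capture("scene"); P=cloud(d)
print("wire",cyl(P,.124-.055,.158-.055,(.594,.244),.0265,.030),"post",cyl(P,.02,.055,(.594,.244),.006,.012))
```

```text
t35.30 tcp [0.5938 0.2452 0.0887] jaw 2.11 toolx [ 0.  0. -1.] | turn_x 0.01 shift mm [50.9  0.1  1.5] w0.662 F [ 0.3 -0.1 -3.5] q6 1.93
wire (411, array([0.5928, 0.2452]), 'med|e| mm', np.float64(0.55)) post (68, array([0.5932, 0.2448]), 'med|e| mm', np.float64(0.84))
```

Call:
{"fn": "move_arm", "kwargs": {
  "rows": [0.005,0,0.0005,0,0,0,0.009,0,0,0,0,0,0.01,0,0,0,0,0,0.01,0,0,0,0,0,0.007,0,0,0,0,0,0.004,0,0,0,0,0,0.003,0,0,0,0,0,0.001,0,0,0,0,0,0,0,0,0,0,0,0,0,0,0,0,0]
}}

```text
t: 36.35
eef_pos: [0.5942, 0.2448, 0.0401]
orientation: [0.509, 0.491, 0.509, -0.49]
force: [0.3, 0.4, -4.7]
gripper_width: 0.657
```

Call:
{"fn": "move_arm", "kwargs": {
  "rows": [0.001,0,0,0,0,0,0,0,0,0,0,0,0,0,0,0,0,0]
}}

```text
t: 36.65
eef_pos: [0.5939, 0.2447, 0.0388]
orientation: [0.509, 0.491, 0.509, -0.491]
force: [0.4, 1.2, -4.3]
gripper_width: 0.655
```

Call:
{"fn": "move_arm", "kwargs": {
  "rows": [0.001,0,0,0,0,0,0,0,0,0,0,0,0,0,0,0,0,0]
}}

```text
t: 36.95
eef_pos: [0.594, 0.2447, 0.038]
orientation: [0.509, 0.491, 0.509, -0.491]
force: [0.4, -0.7, -2.3]
gripper_width: 0.657
```

Call:
{"fn": "move_arm", "kwargs": {
  "rows": [0.0007,0,0,0,0,0,0,0,0,0,0,0,0,0,0,0,0,0]
}}

```text
t: 37.25
eef_pos: [0.594, 0.2447, 0.0378]
orientation: [0.509, 0.491, 0.509, -0.49]
force: [-2.2, -1.2, 5.6]
gripper_width: 0.658
```

Call:
{"fn": "move_arm", "kwargs": {
  "rows": [-0.0005,0,0,0,0,0,0,0,0,0,0,0,0,0,0,0,0,0,0,0,0,0,0,0,0,0,0,0,0,0,0,0,0,0,0,0],
  "fingers": 0.9
}}

```text
t: 37.85
eef_pos: [0.5938, 0.2447, 0.0374]
orientation: [0.509, 0.491, 0.509, -0.491]
force: [-0.5, 0.2, -0.1]
gripper_width: 0.9
```

Call:
{"fn": "move_arm", "kwargs": {
  "rows": [-0.006,0,0,0,0,0,-0.012,0,0,0,0,0,-0.022,0,0,0,0,0,-0.03,0,0,0,0,0,-0.035,0,0,0,0,0,-0.035,0,0,0,0,0,-0.02,0,0,0,0,0,0,0,0,0,0,0,0,0,0,-8,0,0,0,0,0,-8,0,0]
}}

```text
t: 38.85
eef_pos: [0.5934, 0.2445, 0.1973]
orientation: [0.574, 0.413, 0.574, -0.414]
force: [-0.3, -1.1, 0.1]
gripper_width: 0.895
```

Run:
```python
from h import *
plan([.3993,-.2554,.2],92)
d=viewer.capture("scene"); P=cloud(d); x,y,z=np.moveaxis(P,-1,0)
print("wire",cyl(P,.02,.052,(.594,.244),.0265,.030))
m=(z>.056)&(z<.068)&(np.hypot(x-.594,y-.245)<.04);print("top flange z",np.median(z[m]),m.sum())
cv2.imwrite("pics/g8.png",cv2.resize(d["img"][60:320,100:500],(800,520)))
```

```text
t38.85 tcp [0.5934 0.2445 0.1973] jaw 18.43 toolx [-5.e-04 -2.e-04 -1.e+00] | turn_x -73.57 shift mm [  -2.7 -492.8 -211.4] w0.895 F [-0.3 -1.1  0.1] q6 1.64
wire (468, array([0.5931, 0.245 ]), 'med|e| mm', np.float64(0.59))
top flange z 0.06103279497773906 675
```

View pics/g8.png

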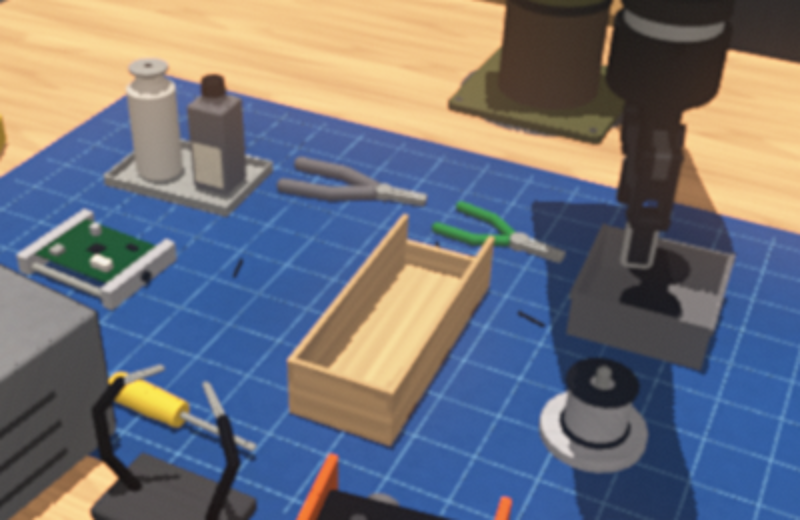

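The full reel is home on the stand (600,400; top at z≈0.061) and the bottles are upright in the tray. I'll fetch the square bottle.

Call:
{"fn": "move_arm", "kwargs": {
  "rows": [0,0,0,-8.2,0,0,0,0,0,-8.2,0,0,0,0,0,-8.2,0,0,0,0,0,-8.2,0,0,0,0,0,-8.2,0,0,0,0,0,-8.2,0,0,0,0,0,-8.2,0,0,0,0,0,-8.2,0,0,0,0,0,-8,0,0,0,-0.01,-0.0043,0,0,0],
  "fingers": 0.76
}}

```text
t: 39.9
eef_pos: [0.5897, 0.235, 0.1966]
orientation: [0.707, -0.01, 0.707, 0.01]
force: [0.3, -0.1, 0.9]
gripper_width: 0.758
```

Call:
{"fn": "move_arm", "kwargs": {
  "rows": [0,-0.025,-0.0107,0,0,0,0,-0.038,-0.0163,0,0,0,0,-0.038,-0.0163,0,0,0,0,-0.038,-0.0163,0,0,0,0,-0.038,-0.0163,0,0,0,0,-0.038,-0.0163,0,0,0,0,-0.038,-0.0163,0,0,0,0,-0.038,-0.0163,0,0,0,0,-0.038,-0.0163,0,0,0,0,-0.038,-0.0163,0,0,0]
}}

```text
t: 40.9
eef_pos: [0.4415, -0.1385, 0.1973]
orientation: [0.707, -0.009, 0.707, 0.009]
force: [0.3, -0.4, -0.1]
gripper_width: 0.757
```

Call:
{"fn": "move_arm", "kwargs": {
  "rows": [0,-0.038,-0.0163,0,0,0,0,-0.032,-0.0137,0,0,0,0,-0.024,-0.0103,0,0,0,0,-0.014,-0.006,0,0,0,0,-0.007,-0.003,0,0,0,0,0,0,0,0,0,0,0,0,0,0,0]
}}

```text
t: 41.6
eef_pos: [0.3973, -0.2528, 0.1974]
orientation: [0.707, -0.01, 0.707, 0.01]
force: [0.6, -0.3, 0.1]
gripper_width: 0.761
```

```bash
python3 -c "
from h import *
plan([.3993,-.2554,.0702],92)"
```

```text
t41.60 tcp [ 0.3973 -0.2528  0.1974] jaw 91.63 toolx [-2.e-04  6.e-04 -1.e+00] | turn_x -0.37 shift mm [127.2  -2.6   1.9] w0.761 F [ 0.6 -0.3  0.1] q6 -0.60
```

Call:
{"fn": "move_arm", "kwargs": {
  "rows": [0,-0.0026,0.0019,-0.37,0,0,0.012,0,0,0,0,0,0.022,0,0,0,0,0,0.026,0,0,0,0,0,0.026,0,0,0,0,0,0.02,0,0,0,0,0,0.012,0,0,0,0,0,0.006,0,0,0,0,0,0.003,0,0,0,0,0,0,0,0,0,0,0]
}}

```text
t: 42.6
eef_pos: [0.4083, -0.2609, 0.0808]
orientation: [0.713, -0.019, 0.701, 0.008]
force: [-6.1, 13.5, 60.6]
gripper_width: 0.76
```

Call:
{"fn": "move_arm", "kwargs": {
  "rows": [0,0,0,0,0,0,0,0,0,0,0,0,0,0,0,0,0,0,0,0,0,0,0,0,0,0,0,0,0,0,0,0,0,0,0,0,0,0,0,0,0,0,0,0,0,0,0,0],
  "fingers": 0,
  "force": 50
}}

```text
t: 43.4
eef_pos: [0.4095, -0.2632, 0.0831]
orientation: [0.714, -0.02, 0.7, 0.006]
force: [-9.4, 11.0, 73.8]
gripper_width: 0.536
```

```bash
python3 -c "
from h import *
plan([.5468,.042,.165],97.2)"
```

```text
t43.40 tcp [ 0.4095 -0.2632  0.0831] jaw 92.09 toolx [ 0.0205 -0.0199 -0.9996] | turn_x -5.11 shift mm [-81.9 285.6 174.5] w0.536 F [-9.4 11.  73.8] q6 -0.60
```

Run:
```python
from h import *
d=viewer.capture("scene"); T=viewer.capture("top")
cv2.imwrite("pics/g9.png",np.hstack([cv2.resize(d["img"][40:200,120:280],(400,400),interpolation=cv2.INTER_CUBIC),cv2.resize(T["img"][200:340,360:500],(400,400),interpolation=cv2.INTER_CUBIC)]))
np.savez("pics/s9.npz",**d)
o=status.get_obs();print(o["force"],o["wrist_torque"],o["joint_pos"].round(3))
```

```text
[-10.11261667  10.32181212  72.95989106] [-2.11935491  1.43191958 -0.48482826] [-0.567  0.293 -0.515  0.735 -0.006 -0.604]
```

View pics/g9.png

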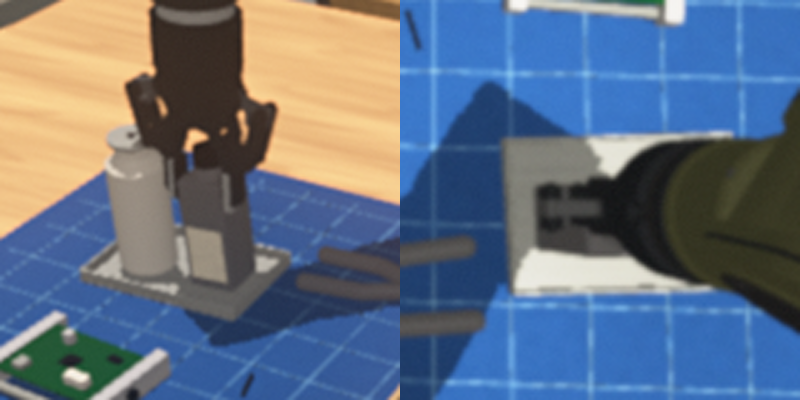

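Picture 10 shows the problem. The left knuckle (≈145,95) is resting on the round bottle's dish (≈125,135), and both bottles lean a few degrees. I'll unload it gently, straight up and in small steps.

Call:
{"fn": "move_arm", "kwargs": {
  "rows": [-0.002,0,0,0,0,0,-0.002,0,0,0,0,0,0,0,0,0,0,0]
}}

```text
t: 43.8
eef_pos: [0.4066, -0.2615, 0.0833]
orientation: [0.712, -0.019, 0.702, 0.007]
force: [-7.2, 4.4, 50.0]
gripper_width: 0.538
```

Call:
{"fn": "move_arm", "kwargs": {
  "rows": [-0.002,0,0,0,0,0,-0.002,0,0,0,0,0,0,0,0,0,0,0]
}}

```text
t: 44.1
eef_pos: [0.4042, -0.2593, 0.0837]
orientation: [0.71, -0.017, 0.704, 0.01]
force: [-3.3, 1.4, 27.5]
gripper_width: 0.539
```

Run:
```python
from h import *
plan([.3993,-.2554,.09],92)
d=viewer.capture("scene")
P0=cloud(dict(np.load("pics/s7.npz")))
def ax(P,n,c,r,rad):
    for z0,z1 in((.02,.04),(.04,.06),(.06,.08),(.08,.1)): print(n,z0,cyl(P,z0,z1,c,r,rad)[:2],end=" ")
    print()
for P,l in((P0,"before"),(cloud(dict(np.load("pics/s9.npz"))),"pressed"),(cloud(d),"now")): ax(P,l+" round",(.4035,-.336),.027,.034)
```

```text
t44.10 tcp [ 0.4042 -0.2593  0.0837] jaw 92.11 toolx [ 0.0089 -0.0098 -0.9999] | turn_x 0.11 shift mm [-6.3  4.1 -4.8] w0.539 F [-3.3  1.4 27.5] q6 -0.61
before round 0.02 (183, array([ 0.4021, -0.3352])) before round 0.04 (179, array([ 0.4026, -0.3354])) before round 0.06 (197, array([ 0.4023, -0.3354])) before round 0.08 (194, array([ 0.4022, -0.3353])) 
pressed round 0.02 (179, array([ 0.4042, -0.335 ])) pressed round 0.04 (178, array([ 0.4056, -0.3345])) pressed round 0.06 (185, array([ 0.4069, -0.3343])) pressed round 0.08 (162, array([ 0.4078, -0.334 ])) 
now round 0.02 (179, array([ 0.403 , -0.3341])) now round 0.04 (181, array([ 0.4037, -0.3335])) now round 0.06 (184, array([ 0.4045, -0.3325])) now round 0.08 (175, array([ 0.405 , -0.3319]))
```

Call:
{"fn": "move_arm", "kwargs": {
  "rows": [-0.002,0,0,0,0,0,-0.002,0,0,0,0,0,0,0,0,0,0,0]
}}

```text
t: 44.45
eef_pos: [0.4015, -0.2568, 0.0843]
orientation: [0.708, -0.014, 0.706, 0.012]
force: [-1.6, 0.6, 10.5]
gripper_width: 0.538
```

Call:
{"fn": "move_arm", "kwargs": {
  "rows": [-0.001,0,0,0,0,0,-0.002,0,0,0,0,0,0,0,0,0,0,0]
}}

```text
t: 44.75
eef_pos: [0.3993, -0.2551, 0.0851]
orientation: [0.707, -0.013, 0.707, 0.013]
force: [-0.1, 0.3, -2.8]
gripper_width: 0.539
```

Run:
```python
from h import *
plan([.3993,-.2554,.09],92)
d=viewer.capture("scene"); P=cloud(d)
for z0,z1 in((.02,.04),(.04,.06),(.06,.08),(.08,.1)): print(cyl(P,z0,z1,(.4035,-.336),.027,.034)[:2])
cv2.imwrite("pics/g10.png",cv2.resize(d["img"][50:190,120:280],(640,560),interpolation=cv2.INTER_CUBIC))
```

```text
t44.75 tcp [ 0.3993 -0.2551  0.0851] jaw 92.12 toolx [-0.001   0.0011 -1.    ] | turn_x 0.12 shift mm [-4.9 -0.3  0. ] w0.539 F [-0.1  0.3 -2.8] q6 -0.61
(176, array([ 0.4024, -0.3349]))
(188, array([ 0.402 , -0.3345]))
(196, array([ 0.4022, -0.3345]))
(194, array([ 0.4021, -0.3341]))
```

View pics/g10.png

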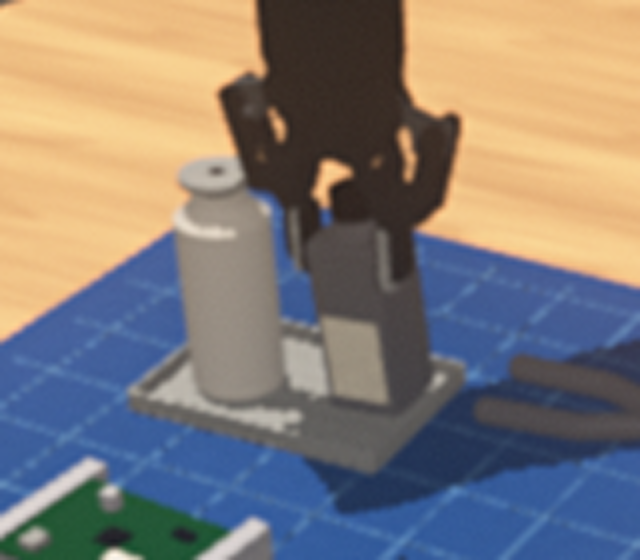

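The round bottle is upright again, and the square one hangs tilted in the pads. I'll measure that tilt.

```bash
cat >> h.py <<'E'
def sq(P,c,zs=(.02,.075),rad=.045):
    """+x face of the square bottle: plane fit -> normal"""
    x,y,z=np.moveaxis(P,-1,0); m=(z>zs[0])&(z<zs[1])&(abs(x-c[0])<rad)&(abs(y-c[1])<.03); q=P[m]
    best=None; rng=np.random.default_rng(0)
    for _ in range(400):
        a,b,e=q[rng.choice(len(q),3,False)]; n=np.cross(b-a,e-a); l=np.linalg.norm(n)
        if l<1e-5: continue
        n/=l
        if abs(n[0])<.9: continue
        k=abs((q-a)@n)<.0015
        if best is None or k.sum()>best.sum(): best=k
    w=q[best]; s=np.linalg.lstsq(np.c_[w[:,1:],np.ones(len(w))],w[:,0],rcond=None)[0]
    return len(w),w.mean(0).round(4),"dx/dz deg %.1f"%np.degrees(np.arctan(s[1])),"dx/dy deg %.1f"%np.degrees(np.arctan(s[0]))
E
python3 - <<'E'
from h import *
print("before",sq(cloud(dict(np.load("pics/s5.npz"))),(.3993,-.2554)))
d=viewer.capture("scene"); P=cloud(d); print("now",sq(P,(.3993,-.2554)))
x,y,z=np.moveaxis(P,-1,0)
m=(abs(x-.40)<.07)&(abs(y+.255)<.028)&(z>.016)&(z<.035)
print("low pts",np.percentile(x[m],[2,98]),z[m].min())
E
```

```text
before (232, array([ 0.4192, -0.253 ,  0.0485]), 'dx/dz deg -0.3', 'dx/dy deg -2.3')
now (226, array([ 0.4087, -0.2479,  0.0489]), 'dx/dz deg 0.4', 'dx/dy deg -2.5')
low pts [0.38541657 0.41229718] 0.016222916488800698
```

Call:
{"fn": "move_arm", "kwargs": {
  "rows": [0.001,0,0,0,0,0,0,0,0,0,0,0,0,0,0,0,0,0]
}}

```text
t: 45.15
eef_pos: [0.3993, -0.2558, 0.0842]
orientation: [0.707, -0.013, 0.707, 0.013]
force: [0.1, -0.5, -3.0]
gripper_width: 0.537
```

Call:
{"fn": "move_arm", "kwargs": {
  "rows": [0.001,0,0,0,0,0,0,0,0,0,0,0,0,0,0,0,0,0]
}}

```text
t: 45.45
eef_pos: [0.3995, -0.2559, 0.0836]
orientation: [0.707, -0.013, 0.707, 0.013]
force: [-1.2, 0.2, -1.4]
gripper_width: 0.536
```

```bash
cat >> h.py <<'E'
def sqy(P,c,zs=(.02,.085)):
    """+y face of the square bottle"""
    x,y,z=np.moveaxis(P,-1,0); m=(z>zs[0])&(z<zs[1])&(abs(x-c[0])<.035)&(abs(y-c[1]-.023)<.02); q=P[m]
    best=None; rng=np.random.default_rng(0)
    for _ in range(600):
        a,b,e=q[rng.choice(len(q),3,False)]; n=np.cross(b-a,e-a); l=np.linalg.norm(n)
        if l<1e-5: continue
        n/=l
        if abs(n[1])<.9: continue
        k=abs((q-a)@n)<.0015
        if best is None or k.sum()>best.sum(): best=k
    w=q[best]; s=np.linalg.lstsq(np.c_[w[:,[0,2]],np.ones(len(w))],w[:,1],rcond=None)[0]
    return len(w),w.mean(0).round(4),"dy/dz deg %.1f"%np.degrees(np.arctan(s[1])),"dy/dx deg %.1f"%np.degrees(np.arctan(s[0]))
E
python3 - <<'E'
from h import *
print("before",sqy(cloud(dict(np.load("pics/s5.npz"))),(.3993,-.2554)))
d=viewer.capture("scene"); P=cloud(d); print("now",sqy(P,(.390,-.250)))
E
```

```text
before (225, array([ 0.3983, -0.2325,  0.0541]), 'dy/dz deg -0.2', 'dy/dx deg 1.1')
now (217, array([ 0.3879, -0.2283,  0.0515]), 'dy/dz deg -3.6', 'dy/dx deg 1.8')
```

Call:
{"fn": "move_arm", "kwargs": {
  "rows": [0.001,0,0,0,0,0,0,0,0,0,0,0,0,0,0,0,0,0],
  "fingers": 0.53,
  "force": 20
}}

```text
t: 45.8
eef_pos: [0.3999, -0.2559, 0.0834]
orientation: [0.707, -0.013, 0.707, 0.013]
force: [-0.9, 1.8, 6.1]
gripper_width: 0.54
```

Call:
{"fn": "move_arm", "kwargs": {
  "rows": [0,0,0,0,0,0,0,0,0,0,0,0,0,0,0,0,0,0],
  "fingers": 0.57
}}

```text
t: 46.1
eef_pos: [0.3997, -0.2559, 0.0825]
orientation: [0.707, -0.013, 0.707, 0.013]
force: [-0.4, 1.0, 1.0]
gripper_width: 0.57
```

Call:
{"fn": "move_arm", "kwargs": {
  "rows": [0,0,0,0,0,0,0,0,0,0,0,0,0,0,0,0,0,0],
  "fingers": 0.65
}}

```text
t: 46.4
eef_pos: [0.3995, -0.2559, 0.0824]
orientation: [0.707, -0.013, 0.707, 0.013]
force: [-0.1, 0.8, 0.3]
gripper_width: 0.649
```

Run:
```python
from h import *
plan([.3885,-.250,.2],2.5)
d=viewer.capture("scene"); P=cloud(d); print("now",sqy(P,(.390,-.250)),sq(P,(.39,-.25)))
```

```text
t46.40 tcp [ 0.3995 -0.2559  0.0824] jaw 92.07 toolx [-2.e-04  0.e+00 -1.e+00] | turn_x 89.57 shift mm [-117.6  -10.7   -6.4] w0.649 F [-0.1  0.8  0.3] q6 -0.61
now (211, array([ 0.3907, -0.2259,  0.0511]), 'dy/dz deg -2.2', 'dy/dx deg -1.1') (228, array([ 0.409 , -0.2461,  0.0477]), 'dx/dz deg -0.9', 'dx/dy deg -1.5')
```

Call:
{"fn": "move_arm", "kwargs": {
  "rows": [-0.006,0,0,0,0,0,-0.01,0,0,0,0,0,-0.018,0,0,0,0,0,-0.025,0,0,0,0,0,-0.025,0,0,0,0,0,-0.02,0,0,0,0,0,-0.014,0,0,0,0,0,0,0,0,0,0,0,0,0,0,8.5,0,0,0,0,0,8.5,0,0]
}}

```text
t: 47.45
eef_pos: [0.3993, -0.2559, 0.2004]
orientation: [0.701, 0.094, 0.701, -0.094]
force: [0.4, -0.5, 0.4]
gripper_width: 0.649
```

Call:
{"fn": "move_arm", "kwargs": {
  "rows": [0,0,0,8.5,0,0,0,0,0,8.5,0,0,0,0,0,8.5,0,0,0,0,0,8.5,0,0,0,0,0,8.5,0,0,0,0,0,8.5,0,0,0,0,0,8.5,0,0,0,0,0,8.5,0,0,0,0,0,4,0,0,0,0,0,0,0,0],
  "fingers": 1
}}

```text
t: 48.45
eef_pos: [0.3991, -0.2558, 0.2]
orientation: [0.513, 0.486, 0.514, -0.486]
force: [-0.1, 0.1, 0.6]
gripper_width: 0.996
```

Run:
```python
from h import *
plan([.3885,-.250,.2],2.5)
d=viewer.capture("scene"); T=viewer.capture("top"); P=cloud(d);Q=cloud(T)
print(sqy(P,(.390,-.250)),sq(P,(.39,-.25)))
def box(P,z0,z1,c,r):
    x,y,z=np.moveaxis(P,-1,0); q=P[(z>z0)&(z<z1)&(np.hypot(x-c[0],y-c[1])<r)]
    if len(q)<10: return len(q)
    rr=cv2.minAreaRect(q[:,:2].astype(np.float32)*1000); return len(q),np.round(rr[0],1),np.round(rr[1],1),round(rr[2],1)
for p in(P,Q): print("cap",box(p,.123,.14,(.39,-.25),.03),"shoulder",box(p,.095,.112,(.39,-.25),.038),"dish",box(p,.123,.14,(.4025,-.335),.035))
for z0,z1 in((.02,.04),(.06,.08),(.08,.1)): print(cyl(P,z0,z1,(.4035,-.336),.027,.034)[:2])
```

```text
t48.45 tcp [ 0.3991 -0.2558  0.2   ] jaw 3.08 toolx [-8.e-04  3.e-04 -1.e+00] | turn_x 0.58 shift mm [  0.  -10.4  -6.3] w0.996 F [-0.1  0.1  0.6] q6 0.95
(231, array([ 0.3888, -0.224 ,  0.053 ]), 'dy/dz deg -0.0', 'dy/dx deg 1.2') (219, array([ 0.4096, -0.245 ,  0.0469]), 'dx/dz deg -1.2', 'dx/dy deg 2.2')
cap (99, array([ 388.5, -246.1]), array([29.2, 25.9]), 42.0) shoulder (256, array([ 390.5, -245.9]), array([46.8, 49.5]), 5.1) dish (175, array([ 403.5, -334.7]), array([43.8, 43. ]), 44.7)
cap (205, array([ 387.8, -248.5]), array([25.4, 25.3]), 58.1) shoulder (436, array([ 387.6, -248.4]), array([47.3, 45.4]), 88.9) dish 0
(179, array([ 0.4021, -0.3351]))
(191, array([ 0.4021, -0.335 ]))
(200, array([ 0.4023, -0.3353]))
```

Call:
{"fn": "move_arm", "kwargs": {
  "rows": [0,0,0,3.1,0,0,0,-0.006,-0.0045,0,0,0,0,-0.0044,-0.0041,0,0,0,0,0,0,0,0,0,0,0,0,0,0,0]
}}

```text
t: 49.05
eef_pos: [0.3889, -0.2471, 0.2006]
orientation: [0.5, 0.5, 0.5, -0.5]
force: [-0.3, -0.2, -0.2]
gripper_width: 0.999
```

```bash
python3 -c "
from h import *
plan([.3887,-.2472,.0705],0)"
```

```text
t49.05 tcp [ 0.3889 -0.2471  0.2006] jaw 0.02 toolx [ 2.e-04 -2.e-04 -1.e+00] | turn_x 0.02 shift mm [ 1.301e+02 -2.000e-01  1.000e-01] w0.999 F [-0.3 -0.2 -0.2] q6 1.00
```

Descending in two parts, with a force check between them.

Call:
{"fn": "move_arm", "kwargs": {
  "rows": [0.012,0,0,0,0,0,0.02,0,0,0,0,0,0.024,0,0,0,0,0,0.024,0,0,0,0,0,0.015,0,0,0,0,0,0.01,0,0,0,0,0,0.005,0,0,0,0,0,0,0,0,0,0,0]
}}

```text
t: 49.85
eef_pos: [0.3891, -0.2473, 0.0903]
orientation: [-0.5, -0.5, -0.5, 0.5]
force: [-0.5, 1.1, -0.2]
gripper_width: 1.001
```

Call:
{"fn": "move_arm", "kwargs": {
  "rows": [0.006,0,0,0,0,0,0.006,0,0,0,0,0,0,0,0,0,0,0]
}}

```text
t: 50.15
eef_pos: [0.3888, -0.2471, 0.0781]
orientation: [-0.5, -0.5, -0.5, 0.5]
force: [0.3, -0.3, 0.0]
gripper_width: 1.005
```

Call:
{"fn": "move_arm", "kwargs": {
  "rows": [0.005,0,0,0,0,0,0.0025,0,0,0,0,0,0,0,0,0,0,0]
}}

```text
t: 50.45
eef_pos: [0.3888, -0.2472, 0.0706]
orientation: [-0.5, -0.5, -0.5, 0.5]
force: [-0.1, 0.3, 0.3]
gripper_width: 0.997
```

Call:
{"fn": "move_arm", "kwargs": {
  "rows": [0,0,0,0,0,0,0,0,0,0,0,0,0,0,0,0,0,0,0,0,0,0,0,0,0,0,0,0,0,0,0,0,0,0,0,0,0,0,0,0,0,0,0,0,0,0,0,0],
  "fingers": 0,
  "force": 50
}}

```text
t: 51.25
eef_pos: [0.3889, -0.2474, 0.0713]
orientation: [-0.5, -0.5, -0.5, 0.5]
force: [-2.6, -0.4, 4.7]
gripper_width: 0.533
```

```bash
python3 -c "
from h import *
plan([.5468,.042,.165],7.2)"
```

```text
t51.25 tcp [ 0.3889 -0.2474  0.0713] jaw -0.03 toolx [-3.e-04 -3.e-04 -1.e+00] | turn_x -7.23 shift mm [ -93.7  192.9 -267.3] w0.533 F [-2.6 -0.4  4.7] q6 1.01
```

Call:
{"fn": "move_arm", "kwargs": {
  "rows": [-0.005,0,0,0,0,0,-0.01,0,0,0,0,0,-0.015,0,0,0,0,0,-0.015,0,0,0,0,0,-0.015,0,0,0,0,0,-0.015,0,0,0,0,0,-0.015,0,0,0,0,0,-0.005,0,0,0,0,0,0,0,0,-7.2,0,0,0,0,0,0,0,0]
}}

```text
t: 52.25
eef_pos: [0.3891, -0.2472, 0.166]
orientation: [0.53, 0.468, 0.53, -0.468]
force: [0.2, 0.6, -2.0]
gripper_width: 0.533
```

Run:
```python
from h import *
plan([.5463,.0415,.166],7.2)
P=cloud(viewer.capture("scene")); print(sqy(P,(.389,-.247),(.11,.17)),sq(P,(.389,-.247),(.11,.16)))
```

```text
t52.25 tcp [ 0.3891 -0.2472  0.166 ] jaw 7.17 toolx [ 2.e-04  1.e-04 -1.e+00] | turn_x -0.03 shift mm [   0.   192.1 -266.7] w0.533 F [ 0.2  0.6 -2. ] q6 0.88
(215, array([ 0.3881, -0.2238,  0.1412]), 'dy/dz deg 0.5', 'dy/dx deg 7.7') (247, array([ 0.4101, -0.2425,  0.1367]), 'dx/dz deg 1.1', 'dx/dy deg -7.4')
```

Call:
{"fn": "move_arm", "kwargs": {
  "rows": [0,0.0086,-0.012,0,0,0,0,0.0173,-0.024,0,0,0,0,0.023,-0.032,0,0,0,0,0.023,-0.032,0,0,0,0,0.023,-0.032,0,0,0,0,0.023,-0.032,0,0,0,0,0.023,-0.032,0,0,0,0,0.023,-0.032,0,0,0,0,0.0144,-0.02,0,0,0,0,0.0086,-0.012,0,0,0]
}}

```text
t: 53.3
eef_pos: [0.5427, 0.0359, 0.1653]
orientation: [0.53, 0.468, 0.531, -0.468]
force: [0.0, -0.1, -2.2]
gripper_width: 0.533
```

Call:
{"fn": "move_arm", "kwargs": {
  "rows": [0,0.0048,-0.0067,0,0,0,0,0,0,0,0,0,0,0,0,0,0,0,0,0,0,0,0,0]
}}

```text
t: 53.7
eef_pos: [0.5453, 0.0401, 0.166]
orientation: [0.53, 0.468, 0.53, -0.469]
force: [-0.3, 0.6, -2.0]
gripper_width: 0.53
```

```bash
python3 -c "
from h import *
plan([.5463,.0412,.075],7.2)"
```

```text
t53.70 tcp [0.5453 0.0401 0.166 ] jaw 7.07 toolx [-7.e-04 -5.e-04 -1.e+00] | turn_x -0.13 shift mm [91.   1.1 -1. ] w0.530 F [-0.3  0.6 -2. ] q6 1.52
```

Call:
{"fn": "move_arm", "kwargs": {
  "rows": [0.01,0.001,-0.001,0,0,0,0.018,0,0,0,0,0,0.018,0,0,0,0,0,0.018,0,0,0,0,0,0.012,0,0,0,0,0,0.007,0,0,0,0,0,0.005,0,0,0,0,0,0.003,0,0,0,0,0,0,0,0,0,0,0,0,0,0,0,0,0]
}}

```text
t: 54.7
eef_pos: [0.5474, 0.0424, 0.0755]
orientation: [0.531, 0.468, 0.53, -0.467]
force: [-0.1, -0.1, -2.3]
gripper_width: 0.538
```

```bash
python3 -c "
from h import *
plan([.5463,.0412,.0715],7.2)"
```

```text
t54.70 tcp [0.5474 0.0424 0.0755] jaw 7.18 toolx [ 1.1e-03  1.0e-04 -1.0e+00] | turn_x -0.02 shift mm [ 4.  -1.2  1.1] w0.538 F [-0.1 -0.1 -2.3] q6 1.52
```

Call:
{"fn": "move_arm", "kwargs": {
  "rows": [0.002,-0.0008,0.0008,0,0,0,0.001,0,0,0,0,0,0,0,0,0,0,0,0,0,0,0,0,0]
}}

```text
t: 55.1
eef_pos: [0.5463, 0.0414, 0.0723]
orientation: [0.53, 0.468, 0.53, -0.468]
force: [-0.7, 0.1, -1.5]
gripper_width: 0.531
```

Call:
{"fn": "move_arm", "kwargs": {
  "rows": [0.001,0,0,0,0,0,0,0,0,0,0,0,0,0,0,0,0,0]
}}

```text
t: 55.4
eef_pos: [0.5463, 0.0414, 0.0723]
orientation: [0.531, 0.468, 0.53, -0.468]
force: [-2.2, -0.2, 7.5]
gripper_width: 0.532
```

Contact. I'll release, raise and check against the original images.

Call:
{"fn": "move_arm", "kwargs": {
  "rows": [-0.0007,0,0,0,0,0,0,0,0,0,0,0,0,0,0,0,0,0,0,0,0,0,0,0,0,0,0,0,0,0],
  "fingers": 0.75
}}

```text
t: 55.9
eef_pos: [0.5462, 0.0415, 0.0715]
orientation: [0.53, 0.468, 0.53, -0.468]
force: [0.4, -0.6, -0.1]
gripper_width: 0.752
```

Call:
{"fn": "move_arm", "kwargs": {
  "rows": [-0.006,0,0,0,0,0,-0.012,0,0,0,0,0,-0.018,0,0,0,0,0,-0.025,0,0,0,0,0,-0.025,0,0,0,0,0,-0.025,0,0,0,0,0,-0.016,0,0,0,0,0,0,0,0,-8.5,0,0,0,0,0,-8.5,0,0,0,0,0,-8.5,0,0]
}}

```text
t: 56.9
eef_pos: [0.5465, 0.0415, 0.2002]
orientation: [0.622, 0.338, 0.621, -0.337]
force: [0.2, -0.5, 0.2]
gripper_width: 0.75
```

```bash
cat >> h.py <<'E'
def box(P,z0,z1,c,r):
    x,y,z=np.moveaxis(P,-1,0); q=P[(z>z0)&(z<z1)&(np.hypot(x-c[0],y-c[1])<r)]
    if len(q)<10: return len(q)
    rr=cv2.minAreaRect(q[:,:2].astype(np.float32)*1000); return len(q),np.round(rr[0],1),np.round(rr[1],1),round(rr[2],1)
E
python3 - <<'E'
from h import *
plan([.4035,-.336,.2],92)
for n in("top","scene"):
    Q=cloud(viewer.capture(n)); P=cloud(dict(np.load(f"pics/{n}0.npz")))
    for l,p in(("orig",P),("now",Q)): print(n,l,"cap",box(p,.123,.14,(.546,.042),.03),"should",box(p,.098,.114,(.546,.042),.036),sq(p,(.546,.042),(.06,.1)) if n=="scene" else "")
P=Q
for z0,z1 in((.02,.04),(.08,.1)): print(cyl(P,z0,z1,(.4035,-.336),.027,.034)[:2])
E
```

```text
t56.90 tcp [0.5465 0.0415 0.2002] jaw 33.02 toolx [ 1.8e-03  2.0e-04 -1.0e+00] | turn_x -58.98 shift mm [ 2.000e-01 -3.723e+02 -1.561e+02] w0.750 F [ 0.2 -0.5  0.2] q6 1.07
top orig cap (173, array([544.9,  39.7]), array([25.2, 25.6]), 10.2) should (411, array([545.2,  39.8]), array([46.4, 46. ]), 6.8) 
top now cap 0 should 0 
scene orig cap (166, array([545.6,  42.3]), array([28.9, 25.9]), 51.6) should (375, array([547.5,  42.6]), array([46.8, 46. ]), 7.6) (300, array([0.5668, 0.0462, 0.0808]), 'dx/dz deg -0.1', 'dx/dy deg -8.4')
scene now cap (164, array([547.1,  41.8]), array([27.6, 26.4]), 12.4) should (378, array([546.1,  42.4]), array([47.5, 45. ]), 8.7) (316, array([0.5667, 0.0454, 0.08  ]), 'dx/dz deg 0.4', 'dx/dy deg -7.7')
(186, array([ 0.4023, -0.3354]))
(191, array([ 0.4022, -0.3353]))
```

Square bottle is back within about 1 mm. Next, the round bottle, with no neighbour in the tray now.

Call:
{"fn": "move_arm", "kwargs": {
  "rows": [0,0,0,-8.43,0,0,0,0,0,-8.43,0,0,0,0,0,-8.43,0,0,0,0,0,-8.43,0,0,0,0,0,-8.43,0,0,0,0,0,-8.43,0,0,0,0,0,-8.4,0,0,0,-0.01,-0.0042,0,0,0,0,-0.022,-0.0092,0,0,0,0,-0.034,-0.0142,0,0,0],
  "fingers": 1
}}

```text
t: 58.0
eef_pos: [0.5207, -0.0255, 0.1991]
orientation: [0.707, -0.009, 0.707, 0.009]
force: [0.5, 0.0, 0.4]
gripper_width: 1.001
```

Call:
{"fn": "move_arm", "kwargs": {
  "rows": [0,-0.034,-0.0142,0,0,0,0,-0.034,-0.0142,0,0,0,0,-0.034,-0.0142,0,0,0,0,-0.034,-0.0142,0,0,0,0,-0.034,-0.0142,0,0,0,0,-0.034,-0.0142,0,0,0,0,-0.034,-0.0142,0,0,0,0,-0.032,-0.0135,0,0,0,0,-0.022,-0.0092,0,0,0,0,-0.01,-0.0042,0,0,0]
}}

```text
t: 59.0
eef_pos: [0.4016, -0.333, 0.1991]
orientation: [0.707, -0.008, 0.707, 0.007]
force: [0.2, 0.8, -1.0]
gripper_width: 0.996
```

Call:
{"fn": "move_arm", "kwargs": {
  "rows": [0,-0.0043,-0.002,0,0,0,0,0,0,0,0,0,0,0,0,0,0,0]
}}

```text
t: 59.3
eef_pos: [0.4013, -0.3343, 0.1988]
orientation: [0.707, -0.01, 0.707, 0.01]
force: [0.0, -0.6, 0.7]
gripper_width: 1.001
```

```bash
python3 -c "
from h import *
plan([.4036,-.336,.0692],92)"
```

```text
t59.30 tcp [ 0.4013 -0.3343  0.1988] jaw 91.66 toolx [ 0.e+00  5.e-04 -1.e+00] | turn_x -0.34 shift mm [129.6  -1.8   2.2] w1.001 F [ 0.  -0.6  0.7] q6 -0.72
```

Call:
{"fn": "move_arm", "kwargs": {
  "rows": [0,-0.0018,0.0022,-0.34,0,0,0.012,0,0,0,0,0,0.022,0,0,0,0,0,0.026,0,0,0,0,0,0.024,0,0,0,0,0,0.014,0,0,0,0,0,0.008,0,0,0,0,0,0.004,0,0,0,0,0,0,0,0,0,0,0,0,0,0,0,0,0]
}}

```text
t: 60.3
eef_pos: [0.4039, -0.3373, 0.0893]
orientation: [0.707, -0.013, 0.707, 0.012]
force: [-0.3, 0.3, 0.6]
gripper_width: 1.002
```

```bash
python3 -c "
from h import *
plan([.4036,-.336,.0695],92)"
```

```text
t60.30 tcp [ 0.4039 -0.3373  0.0893] jaw 92.00 toolx [ 1.e-03 -9.e-04 -1.e+00] | turn_x 0.00 shift mm [19.8  1.3 -0.3] w1.002 F [-0.3  0.3  0.6] q6 -0.73
```

Call:
{"fn": "move_arm", "kwargs": {
  "rows": [0.006,0.001,0,0,0,0,0.007,0,0,0,0,0,0.0065,0,0,0,0,0,0,0,0,0,0,0,0,0,0,0,0,0]
}}

```text
t: 60.8
eef_pos: [0.403, -0.3357, 0.0688]
orientation: [0.707, -0.012, 0.707, 0.012]
force: [-0.4, -0.3, 0.3]
gripper_width: 1.0
```

Call:
{"fn": "move_arm", "kwargs": {
  "rows": [0,0,0,0,0,0,0,0,0,0,0,0,0,0,0,0,0,0,0,0,0,0,0,0,0,0,0,0,0,0,0,0,0,0,0,0,0,0,0,0,0,0],
  "fingers": 0
}}

```text
t: 61.5
eef_pos: [0.4038, -0.3364, 0.0697]
orientation: [0.707, -0.013, 0.707, 0.012]
force: [0.4, -0.3, 5.0]
gripper_width: 0.614
```

```bash
python3 -c "
from h import *
plan([.4036,-.336,.0692],92)"
```

```text
t61.50 tcp [ 0.4038 -0.3364  0.0697] jaw 91.99 toolx [ 1.e-03 -9.e-04 -1.e+00] | turn_x -0.01 shift mm [ 0.5  0.4 -0.2] w0.614 F [ 0.4 -0.3  5. ] q6 -0.73
```

Call:
{"fn": "move_arm", "kwargs": {
  "rows": [-0.005,0,0,0,0,0,-0.01,0,0,0,0,0,-0.015,0,0,0,0,0,-0.015,0,0,0,0,0,-0.015,0,0,0,0,0,-0.015,0,0,0,0,0,-0.015,0,0,0,0,0,-0.005,0,0,0,0,0,0,0,0,0,0,0,0,0,0,0,0,0]
}}

```text
t: 62.5
eef_pos: [0.4028, -0.3355, 0.1636]
orientation: [0.707, -0.012, 0.707, 0.013]
force: [-1.0, -0.7, -3.0]
gripper_width: 0.612
```

```bash
python3 -c "
from h import *
plan([.481,.0477,.165],92)"
```

```text
t62.50 tcp [ 0.4028 -0.3355  0.1636] jaw 92.00 toolx [-1.e-03  9.e-04 -1.e+00] | turn_x -0.00 shift mm [ -1.4 380.2  91.5] w0.612 F [-1.  -0.7 -3. ] q6 -0.73
```

Call:
{"fn": "move_arm", "kwargs": {
  "rows": [0,0.01,0.0024,0,0,0,0,0.02,0.0048,0,0,0,0,0.03,0.0072,0,0,0,0,0.03,0.0072,0,0,0,0,0.03,0.0072,0,0,0,0,0.03,0.0072,0,0,0,0,0.03,0.0072,0,0,0,0,0.03,0.0072,0,0,0,0,0.03,0.0072,0,0,0,0,0.03,0.0072,0,0,0]
}}

```text
t: 63.5
eef_pos: [0.4578, -0.0618, 0.1635]
orientation: [0.706, -0.012, 0.708, 0.013]
force: [0.5, 0.0, -2.0]
gripper_width: 0.61
```

Call:
{"fn": "move_arm", "kwargs": {
  "rows": [0,0.03,0.0072,0,0,0,0,0.03,0.0072,0,0,0,0,0.025,0.006,0,0,0,0,0.015,0.0036,0,0,0,0,0.008,0.002,0,0,0,0,0.002,0.0005,0,0,0,0,0,0,0,0,0,0,0,0,0,0,0]
}}

```text
t: 64.3
eef_pos: [0.481, 0.0464, 0.164]
orientation: [0.707, -0.012, 0.707, 0.012]
force: [0.9, 0.4, -1.7]
gripper_width: 0.615
```

```bash
python3 -c "
from h import *
plan([.481,.0477,.075],92)"
```

```text
t64.30 tcp [0.481  0.0464 0.164 ] jaw 91.94 toolx [-6.e-04 -4.e-04 -1.e+00] | turn_x -0.06 shift mm [89.   1.3  0.1] w0.615 F [ 0.9  0.4 -1.7] q6 0.06
```

Call:
{"fn": "move_arm", "kwargs": {
  "rows": [0.01,0.0006,0,0,0,0,0.018,0,0,0,0,0,0.018,0,0,0,0,0,0.018,0,0,0,0,0,0.012,0,0,0,0,0,0.007,0,0,0,0,0,0.004,0,0,0,0,0,0.002,0,0,0,0,0,0,0,0,0,0,0,0,0,0,0,0,0]
}}

```text
t: 65.3
eef_pos: [0.4818, 0.0476, 0.0757]
orientation: [0.707, -0.012, 0.707, 0.012]
force: [0.6, -0.0, -1.7]
gripper_width: 0.612
```

```bash
python3 -c "
from h import *
plan([.481,.0477,.0705],92)"
```

```text
t65.30 tcp [0.4818 0.0476 0.0757] jaw 91.99 toolx [ 1.1e-03  1.0e-04 -1.0e+00] | turn_x -0.01 shift mm [ 5.2  0.1 -0.8] w0.612 F [ 0.6 -0.  -1.7] q6 0.06
```

Call:
{"fn": "move_arm", "kwargs": {
  "rows": [0.002,0,-0.0006,0,0,0,0.002,0,0,0,0,0,0,0,0,0,0,0,0,0,0,0,0,0]
}}

```text
t: 65.7
eef_pos: [0.4806, 0.0476, 0.0712]
orientation: [0.707, -0.012, 0.707, 0.012]
force: [0.0, 0.2, -2.3]
gripper_width: 0.616
```

Call:
{"fn": "move_arm", "kwargs": {
  "rows": [0.001,0,0,0,0,0,0,0,0,0,0,0,0,0,0,0,0,0]
}}

```text
t: 66.0
eef_pos: [0.481, 0.0476, 0.0707]
orientation: [0.707, -0.012, 0.707, 0.012]
force: [-0.6, -0.1, 3.2]
gripper_width: 0.616
```

Call:
{"fn": "move_arm", "kwargs": {
  "rows": [0,0,0,0,0,0,0,0,0,0,0,0,0,0,0,0,0,0,0,0,0,0,0,0,0,0,0,0,0,0],
  "fingers": 0.88
}}

```text
t: 66.5
eef_pos: [0.4807, 0.0476, 0.0701]
orientation: [0.707, -0.012, 0.707, 0.012]
force: [-0.1, -0.0, 0.0]
gripper_width: 0.881
```

Call:
{"fn": "move_arm", "kwargs": {
  "rows": [-0.005,0,0,0,0,0,-0.012,0,0,0,0,0,-0.018,0,0,0,0,0,-0.025,0,0,0,0,0,-0.03,0,0,0,0,0,-0.03,0,0,0,0,0,-0.02,0,0,0,0,0,0,0,-0.02,0,0,0,0,0,-0.035,0,0,0,0,0,-0.035,0,0,0]
}}

```text
t: 67.5
eef_pos: [0.3901, 0.0444, 0.2106]
orientation: [0.707, -0.012, 0.707, 0.012]
force: [-0.8, 1.0, 0.7]
gripper_width: 0.881
```

Call:
{"fn": "move_arm", "kwargs": {
  "rows": [0,-0.04,-0.03,0,0,0,0,-0.04,-0.02,0,0,0,0,-0.04,-0.01,0,0,0,0,-0.02,0,0,0,0,0,0,0,0,0,0,0,0,0,0,0,0]
}}

```text
t: 68.1
eef_pos: [0.3356, -0.0975, 0.2105]
orientation: [0.707, -0.012, 0.707, 0.012]
force: [0.0, 0.4, 0.8]
gripper_width: 0.881
```

Run:
```python
from h import *
print(status.get_obs()["eef_pos"])
for n in("top","scene"):
    d=viewer.capture(n); Q=cloud(d); P=cloud(dict(np.load(f"pics/{n}0.npz")))
    cv2.imwrite(f"pics/end_{n}.png",d["img"])
    for l,p in(("orig",P),("now",Q)):
        print(n,l,"cap",box(p,.123,.14,(.546,.042),.028),"sh",box(p,.098,.114,(.546,.042),.036),"dish",box(p,.125,.142,(.481,.048),.03))
    print(" full reel",box(Q,.056,.068,(.594,.244),.036),"empty",box(Q,.04,.062,(.3976,.2412),.05))
    if n=="scene":
        for z0,z1 in((.07,.085),(.085,.1)): print("round orig",cyl(P,z0,z1,(.481,.048),.027,.034)[:2],"now",cyl(Q,z0,z1,(.481,.048),.027,.034)[:2])
```

```text
[ 0.33564284 -0.09748146  0.21045584]
top orig cap (173, array([544.9,  39.7]), array([25.2, 25.6]), 10.2) sh (411, array([545.2,  39.8]), array([46.4, 46. ]), 6.8) dish (456, array([480.4,  46.1]), array([41.4, 41.5]), 0.3)
top now cap (176, array([544.6,  39. ]), array([25.2, 25.4]), 61.0) sh (409, array([545.3,  39.6]), array([45.9, 45.9]), 7.9) dish (465, array([481.3,  46. ]), array([42.2, 41.7]), 46.4)
 full reel (608, array([594.3, 243.2]), array([58.6, 56.8]), 46.6) empty (657, array([389.3, 236.3]), array([75.1, 59.2]), 32.2)
scene orig cap (166, array([545.6,  42.3]), array([28.9, 25.9]), 51.6) sh (375, array([547.5,  42.6]), array([46.8, 46. ]), 7.6) dish (274, array([481.1,  48.6]), array([45.8, 42.4]), 2.1)
scene now cap (166, array([546.2,  42.5]), array([26.5, 26.1]), 48.7) sh (371, array([546.7,  42.9]), array([48.5, 45.6]), 8.6) dish (273, array([481.1,  48.3]), array([45.3, 42.8]), 39.3)
 full reel (670, array([593.9, 244.6]), array([61.3, 58.1]), 15.6) empty (487, array([387.3, 242.6]), array([79.1, 57.9]), 1.7)
round orig (104, array([0.4798, 0.048 ])) now (114, array([0.4806, 0.0481]))
round orig (123, array([0.4795, 0.0482])) now (123, array([0.4801, 0.0484]))
```

View pics/end_scene.png

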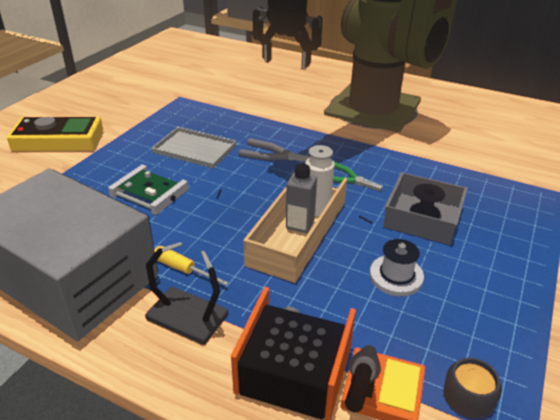

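The final picture shows both bottles upright in the bay (round 320,180; square 300,200). The full reel is on the stand (400,262), the empty one is in the bin (428,205), the tray is empty and the gripper is clear. I'm handing it in.

```bash
python3 -c "
from workcell import ticket
print(ticket.sign_off())"
```

```text
the job is handed in; nothing more can be done
None
```

The reels are swapped in the order you asked and both bottles are back in the bay, but one fault along the way may break the 40 N contact limit. I handed the job in at about 68 s of the 152 s allowed.

**The fault:** while re-gripping the square bottle in the tray, I came down with a jaw knuckle on the round bottle's dish.
- The wrist force reached at least 74 N. That is under the 120 N wrist limit, but over 40 N if the knuckle counts as the gripper's body.
- The round bottle leaned about 3.5° and the square one about 3.6°; neither fell or was dropped.
- I backed off in small steps and set the square bottle upright. I then re-gripped it with the jaws turned 90°, clear of the other bottle.

**Last checks** (both cameras, compared with the starting pictures):
- **Bottles:** each is within about 1 mm of where it stood (single readings up to about 1.5 mm). They are upright, and the square one's turn is within about 1°.
- **Full reel:** it is on the post, within about 1 mm of the stand's centre. Its top flange measured about 61 mm high, against 62 mm when home.
- **Empty reel:** it stands in the scrap bin.
- **Robot:** the tray is empty and the gripper is touching nothing.

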